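Hold the check source in the counting chamber

TASK

Give the radiation counter its daily check: swing the shutter lever on top of the grey counting chamber round until it snaps open and stays open by itself, then let go of it. Take the blue-handled check-source paddle out of the rack, lower it upright through the slot in the chamber's lid until the red line across its blade is level with the top of the lid, without letting it touch the detector below, and keep holding it there, hanging freely and still: the program finishes while the gripper holds the paddle. Leave the other two paddles in the rack and the jars and the timer where they are.

Things in the scene. Friction and masses are not known exactly. Their poses are not given: they have to be found in the camera images.
- castle: counting chamber, a fixed box 130 x 150 x 133 mm (x, y, z): white plinth, grey walls with an amber window in the front, aluminium lid. Origin at the centre of its underside on the worktop, x points from its front (window, display) to its back, y to its left, z up. On the lid lie the yellow shutter plate and its lever
- slot (a point): centre of the slot in the lid, at the height of the lid's top (133 mm above the worktop); axes as the chamber. The slot goes through the 18 mm thick lid and is 8 mm wide (x) and 46 mm long (y); edges are square. While shut, the 6 mm thick shutter plate lies over it
- shutter (a joint): angle of shutter and lever about an upright pin at the right of the slot, rad: 0 shut, grows anticlockwise seen from above, end stop at 1.16. A spring pulls it shut; near 0.65 rad a cam nose meets a spring plunger, after 0.85 rad it has passed it and the lever then stays by itself at about 1.02 rad, slot wholly clear. About 5 N at the knob are needed to pass the plunger
- shutter_knob (a point): middle of the lever's upright black knob, a cylinder of 20 mm diameter and 30 mm height, 85 mm from the pin; its middle is 29 mm above the lid's top. A steel lever bar 10 mm thick, its top 15 mm above the lid, runs from its foot to the pin. Shut, the knob stands in front of the chamber; open, at its right front corner. The axes turn with the lever
- shutter_hinge (a point): point on the axis of the shutter's pin (45 mm to the right of the slot's centre) at the height of the knob's middle; axes as the chamber
- detector: detector at the bottom of the chamber, 42 mm diameter, its fragile top face 83 mm below the lid's top; origin at the chamber's origin
- rack: fixed white rack 66 x 200 x 58 mm with three slots 8 mm (x) by 46 mm (y), 50 mm deep, in a row along its y at -62, 0 and +62 mm; origin at the centre of its underside. Which paddle stands in which slot varies
- paddle_blue: the blue-handled check-source paddle, 70 to 130 g, upright in the rack. Aluminium blade 6 mm thick (x), 44 mm wide (y), 85 mm long with a round lower edge; above it a plastic handle 16 mm (x) by 34 mm (y) by 40 mm high. Origin at the centre of the blade's lower edge (8 mm above the worktop while in the rack), z up along the blade. Turned half round it is the same
- blue_line (a point): on the blue paddle: centre of the red line across the blade, 60 mm above the lower edge
- blue_grip (a point): on the blue paddle: middle of the handle, 105 mm above the lower edge; grip across the 16 mm (x)
- blue_tip (a point): on the blue paddle: centre of the blade's lower edge
- paddle_yellow: like the blue paddle, with a yellow handle; stays in the rack
- paddle_black: like the blue paddle, with a black handle; stays in the rack
- jar_red: sample jar with a red lid, 53 mm diameter, 68 mm high, origin at the centre of its underside; stays
- jar_blue: sample jar with a blue lid, 53 mm diameter, 68 mm high, origin at the centre of its underside; stays
- timer: small white timer 66 x 66 x 16 mm lying between the two balances, behind the rack, origin at the centre of its underside; stays

How it is judged:
By the outcome, as a careful person would: the job done as asked, in the order asked, and still so for the second after the job is handed in, while the arm keeps its last pose, push and grip.
It also fails if it takes over 64 s, if anything falls off the work surface, if the arm or the gripper's body presses on something with over 40 N, if the wrist force passes 120 N, or if a joint passes its speed limit or range.

ROBOT

A 6-joint arm with a two-finger parallel gripper is mounted at the origin on a cart in front of the work surface, level with it; the furniture and walls round the work are solid. World frame = base frame: x ahead of the robot, y to its left, z up, the work surface at z = 0. Lengths are in mm, angles in rad, forces in N, time in s.
With the tool pointing down it reaches from about 400 to 925 mm from the base axis. Payload 12.5 kg.
Tool frame: the origin (TCP) lies at the very end of the fingers, on their centre line; the grasp point (between the pads) lies 19 mm behind it (env.grip_point_offset is the distance from the TCP to the grasp point, in mm); z points along the fingers, y is the direction in which the jaws open and shut (so a half turn about z gives the same grasp; the last joint's range is limited). The gripper opens to 95 mm and grips with 3 to 60 N. Pads are 20 mm wide; open, the fingers measure 119 mm over their backs; the gripper's body (75 mm by 180 mm) begins 59 mm behind the grasp point.
Start: joints at [-1.383, 0.491, 1.559, -0, 1.092, -0.106], TCP at [181.018, -598.23, 214.661] pointing down, gripper open.
Joint ranges: [-3.1, 3.1], [-0.84, 2.19], [0.05, 2.79], [-1.13, 4.28], [0.06, 2.93], [-2.69, 2.69]. Speed limits (rad/s): [2.22, 2.22, 2.79, 3.14, 3.14, 3.14].

INTERFACE

Orientations are given as [roll, pitch, yaw] about the fixed x, y, z axes, in that order (R = Rz(yaw) Ry(pitch) Rx(roll)).
In Python, from cell import env gives the robot as it stands.
- The arm moves only by the tool drive_tool, never from a script. Its argument "commands" is a list of rows, each an object of numbers: "dx", "dy", "dz": the shift along the world's x, y, z in mm; "yaw": the turn about the world's z in degrees. In form: [{"dx": .., "dy": .., "dz": .., "yaw": ..}, ...]. A call has 1 to 5 rows; each row shifts and turns the commanded pose from where the row before left it; what a row does not reach is not made up. A row lasts 1/12 s, in which the tool goes at most 41.7 mm and 7.16 degrees, less where a joint would pass 70% of its speed; a pose out of reach is approached as far as the arm can. A call with a gripper value outside its range is refused whole. "grip" is the opening, from 0 (shut) to 1 (fully open), set as the call begins (left out, the last holds). The fingers move at their own pace and stop on an object; the grip force is fixed at half the most. Time passes only in rows, so rows that do not move let the fingers close. It gives the time, the measured TCP pose, the force and the opening at its end, in the units of the state.
- env.state(): the state, without advancing time (a new reading comes with each control period).
- env.read_camera(name): name is "scene" or "side" or "wrist"; returns the picture (384x512x3 uint8, red, green, blue); there is no depth.
- env.calibration(name): a dict with "intrinsics" (3x3 intrinsics, pixels), "rvec" (rotation vector, rad) and "tvec" (3), from world to camera coordinates, as OpenCV has them. Camera axes: x right, y down, z forward; pixel columns grow to the right and rows downward; lengths in mm; the calibration is good to about 2 mm. A picture is of the moment at which its call begins: read the wrist's pose just before it. calibration takes no time and is no camera call; for the wrist camera it gives the pose at the moment of the call.
- env.job_done(): hands the job in, once; it reports no verdict.
Trained networks look in the newest picture that a camera, given by its name, has taken for a name from the list of things; names that differ only in an ending like _2 or _b are one class to them, and where a whole thing is asked for, a point or a joint stands for the part that bears it (a point fixed in the world has none). Each returns a list of dicts, best first, with "conf" (0 to 1); they miss things now and then, are a little off and sometimes report something else, mostly with a low value. They report only what shows in the picture. A call takes as long as a camera call.
- env.trace(query, camera): "pixels" (384x512 bool, what is visible of it) and "pixel" ([column, row] in pixels, amid what is visible of it).
- env.place_of(query, camera): "pixel" ([column, row] in pixels: a listed point, or the origin of a listed thing).
The state is a dict: "t": time; "joints": joint angles; "qvel": joint speeds; "tau": joint torques, N m; "eef_pos": TCP position; "tcp_rot": TCP orientation; "ft_force": force on the tool from outside, world axes, zero at the start; "moment": the same for the moment, N m; "opening": opening from 0.0 (shut) to 1.0 (fully open).
Only numpy, scipy, OpenCV 4.12 (cv2) and the standard library are available. Lean on these libraries where they do the work, as an engineer would, in place of code of your own. Each camera call takes 0.05 s, during which the arm holds its last target.

## Working session

There is one attempt and no reset: what is moved stays moved. The work goes in short steps, Python scripts to look and compute and a tool call to move; the robot and the scene stay as the last step left them, time stands still between calls to the robot, and variables do not carry over. Pictures are saved under pics/ and viewed, and the job is handed in when it is done.

Besides the shell and the picture viewer there is one more tool, called by a JSON object that holds its "fn" and its "kwargs", one argument or row to a line. drive_tool: Moves the arm, as the interface text tells. Its arguments: {"type":"object","properties":{"commands":{"type":"array"},"grip":{"type":"number"}},"required":["commands"]}

```bash
mkdir -p pics; ls
cat > h.py <<'E'
from cell import env
import numpy as np, cv2
def cal(n):
    c=env.calibration(n); K=np.array(c["intrinsics"],float); R=cv2.Rodrigues(np.array(c["rvec"],float))[0]; t=np.array(c["tvec"],float).ravel()
    return K,R,t
def proj(n,P,c=None):
    K,R,t=c or cal(n); q=K@(R@np.array(P,float)+t); return q[:2]/q[2]
def ray(n,px,c=None):
    K,R,t=c or cal(n); d=R.T@np.linalg.inv(K)@np.array([px[0],px[1],1.0]); return -R.T@t,d/np.linalg.norm(d)
def onz(n,px,z,c=None):
    o,d=ray(n,px,c); return o+d*(z-o[2])/d[2]
def tri(rs):
    A=np.zeros((3,3));b=np.zeros(3)
    for o,d in rs:
        M=np.eye(3)-np.outer(d,d);A+=M;b+=M@o
    return np.linalg.solve(A,b)
def snap(n,f):
    im=np.array(env.read_camera(n)); cv2.imwrite("pics/"+f,im[:,:,::-1]); return im
E
python3 - <<'E'
from h import *
np.set_printoptions(precision=1,suppress=True)
for n in ["scene","side"]:
    snap(n,n+"0.png")
    for q in ["slot","shutter_knob","shutter_hinge","castle","rack","blue_grip","blue_line","paddle_yellow","paddle_black","jar_red","jar_blue","timer"]:
        r=env.place_of(q,n)
        print(n,q,[(np.array(a["pixel"]),round(a["conf"],2)) for a in r[:2]])
    K,R,t=cal(n);print(K,-R.T@t)
print(env.state())
E
```

```text
pics
scene slot [(array([285.9, 177.9]), 0.76)]
scene shutter_knob [(array([315.4, 182. ]), 0.95)]
scene shutter_hinge [(array([303.5, 161.9]), 0.95), (array([177.9, 254.5]), 0.21)]
scene castle [(array([281. , 209.3]), 0.71), (array([150. , 260.1]), 0.7)]
scene rack [(array([178.9, 257.3]), 0.96)]
scene blue_grip [(array([173.1, 228.4]), 0.79)]
scene blue_line [(array([173.6, 240.8]), 0.97)]
scene paddle_yellow [(array([149.8, 263.9]), 0.88), (array([320.8, 164.9]), 0.18)]
scene paddle_black [(array([201. , 248.8]), 0.67)]
scene jar_red [(array([345.8, 177.9]), 0.78)]
scene jar_blue [(array([319.8, 164.4]), 0.95)]
scene timer [(array([212.8, 202.8]), 0.83), (array([283.8, 211.5]), 0.17)]
[[362.    0.  249.5]
 [  0.  362.  187.3]
 [  0.    0.    1. ]] [144.2 358.  790.9]
side slot [(array([278.5, 167.7]), 0.78), (array([197.2, 251.5]), 0.65)]
side shutter_knob [(array([310.9, 160. ]), 0.75), (array([306.3, 160.1]), 0.51)]
side shutter_hinge [(array([285. , 148.5]), 0.79)]
side castle [(array([273.4, 207.5]), 0.81)]
side rack [(array([204.1, 290.6]), 0.76), (array([310.9, 161.3]), 0.1
[... 163 characters left out ...]
 206.2]), 0.59)]
side paddle_black [(array([221.2, 268.6]), 0.68), (array([198. , 253.7]), 0.55)]
side jar_red [(array([305.3, 158.8]), 0.69), (array([276.7, 165.5]), 0.68)]
side jar_blue [(array([279.2, 158. ]), 0.56)]
side timer [(array([190.9, 230.9]), 0.77)]
[[415.2   0.  255.1]
 [  0.  415.2 192. ]
 [  0.    0.    1. ]] [405.5 636.2 761.8]
{'t': 1.3, 'joints': array([-1.4,  0.5,  1.6,  0. ,  1.1, -0.1]), 'qvel': array([-0., -0.,  0.,  0.,  0.,  0.]), 'tau': array([  0. , -61.2, -25.8,   0.1,   0. ,  -0. ]), 'eef_pos': array([ 181. , -598.2,  214.7]), 'tcp_rot': array([3.1, 0. , 0.3]), 'ft_force': array([-0.6, -0.1, -0.4]), 'moment': array([ 0., -0., -0.]), 'opening': 0.9973343108739735}
```

```bash
python3 - <<'E'
import cv2
a=cv2.imread("pics/scene0.png");b=cv2.imread("pics/side0.png")
cv2.imwrite("pics/sc0b.png",cv2.resize(a[140:300,110:370],None,fx=3,fy=3,interpolation=cv2.INTER_CUBIC))
cv2.imwrite("pics/si0b.png",cv2.resize(b[130:320,130:360],None,fx=3,fy=3,interpolation=cv2.INTER_CUBIC))
E
python3 - <<'E'
from h import *
np.set_printoptions(precision=1,suppress=True)
P={"slot":((285.9,177.9),(278.5,167.7)),"knob":((315.4,182),(310.9,160)),"hinge":((303.5,161.9),(285,148.5)),"castle":((281,209.3),(273.4,207.5)),"rack":((178.9,257.3),(204.1,290.6)),"bg":((173.1,228.4),(197.6,251.3)),"bl":((173.6,240.8),(198.3,266.9)),"black":((201,248.8),(221.2,268.6)),"timer":((212.8,202.8),(190.9,230.9)),"jr":((345.8,177.9),(305.3,158.8)),"jb":((319.8,164.4),(279.2,158))}
for k,(a,b) in P.items():
    X=tri([ray("scene",a),ray("side",b)]);print(k,X,proj("scene",X)-a,proj("side",X)-b)
print(onz("scene",(149.8,263.9),8))
E
```

```text
slot [ 484.3 -183.7  140.7] [0.1 0.4] [-0.2 -0.4]
knob [ 407.8 -193.9  168.4] [0.1 0.4] [-0.2 -0.3]
hinge [ 476.7 -248.2  154.6] [-0. -0.] [0. 0.]
castle [ 491.8 -186.     5.8] [0.2 1.1] [-0.6 -1. ]
rack [607.1  96.4 -12.7] [0.2 1.8] [-1.  -1.8]
bg [615.4  84.7  99.1] [0.  0.1] [-0.  -0.1]
bl [614.4  93.   58.4] [0.  0.1] [-0.  -0.1]
black [577.7  44.3   2. ] [-0.  -0.1] [0.  0.1]
timer [ 710.9 -129.9  -75.2] [0.1 0.4] [-0.2 -0.4]
jr [ 422.3 -423.     0.2] [-0.3 -1.7] [0.8 1.5]
jb [ 506.  -408.3    8.4] [0.1 0.5] [-0.2 -0.4]
[641.  158.7   8. ]
```

View pics/sc0b.png

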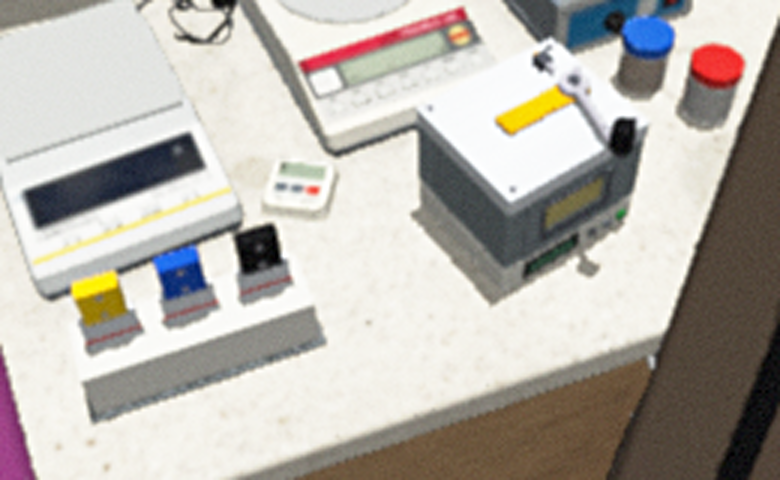

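View pics/si0b.png

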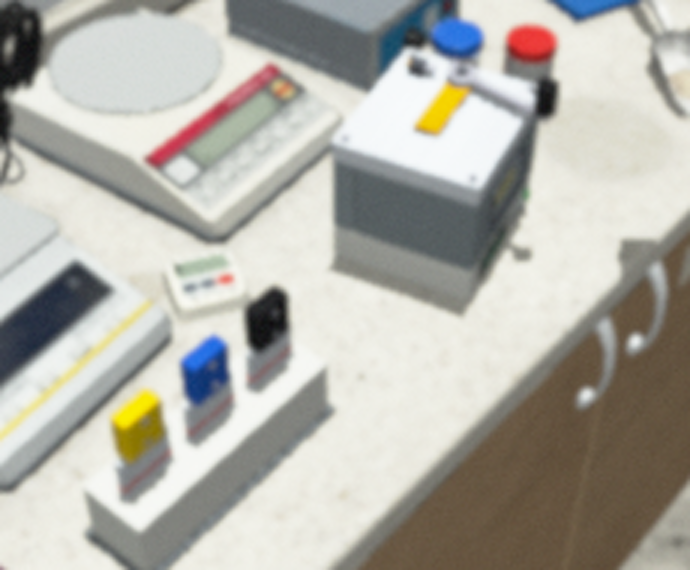

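View pics/scene0.png

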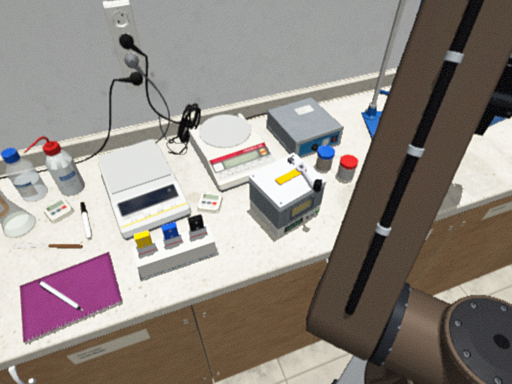

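Run:
```python
from h import *
np.set_printoptions(precision=2,suppress=True)
K,R,t=cal("wrist");print(K,R,-R.T@t)
s=env.state();print(s["eef_pos"],s["tcp_rot"])
for n,L in {"scene":{"slot":((285.9,177.9),133),"knob":((315.4,182),162),"hinge":((303.5,161.9),162),"bl":((173.6,240.8),68),"bg":((173.1,228.4),113),"yel":((149.8,263.9),8),"blk":((201,248.8),8),"timer":((212.8,202.8),0)},"side":{"slot":((278.5,167.7),133),"knob":((310.9,160),162),"hinge":((285,148.5),162),"bl":((198.3,266.9),68),"bg":((197.6,251.3),113),"blk":((221.2,268.6),8)}}.items():
    for k,(p,z) in L.items(): print(n,k,onz(n,p,z))
```

```text
[[264.58   0.   259.85]
 [  0.   264.58 194.06]
 [  0.     0.     1.  ]] [[ 0.29 -0.96  0.  ]
 [-0.92 -0.28  0.27]
 [-0.26 -0.08 -0.96]] [ 252.93 -575.59  384.03]
[ 181.04 -598.21  214.67] [3.14 0.   0.29]
scene slot [ 489.34 -191.25  133.  ]
scene knob [ 411.31 -200.52  162.  ]
scene hinge [ 472.87 -241.15  162.  ]
scene bl [608.31  96.41  68.  ]
scene bg [606.19  90.03 113.  ]
scene yel [641.03 158.66   8.  ]
scene blk [574.21  46.83   8.  ]
scene timer [662.95 -88.59   0.  ]
side slot [ 484.61 -192.44  133.  ]
side knob [ 407.32 -201.57  162.  ]
side hinge [ 475.88 -237.43  162.  ]
side bl [611.4  100.56  68.  ]
side bg [610.89  96.43 113.  ]
side blk [576.51  48.74   8.  ]
```

{"fn": "drive_tool", "kwargs": {
  "commands": [
    {"dx": 10, "dy": 10, "dz": 35},
    {"dx": 20, "dy": 25, "dz": 25},
    {"dx": 22, "dy": 30, "dz": 15},
    {"dx": 22, "dy": 30, "dz": 15},
    {"dx": 22, "dy": 32, "dz": 10}
  ]
}}

```text
invalid input
```

{"fn": "drive_tool", "kwargs": {
  "commands": [
    {"dx": 10, "dy": 10, "dz": 35, "yaw": 0},
    {"dx": 20, "dy": 25, "dz": 25, "yaw": 0},
    {"dx": 22, "dy": 30, "dz": 15, "yaw": 0},
    {"dx": 22, "dy": 30, "dz": 15, "yaw": 0},
    {"dx": 22, "dy": 32, "dz": 10, "yaw": 0}
  ],
  "grip": 1.0
}}

```text
t: 1.72
eef_pos: [277.7, -470.2, 316.1]
tcp_rot: [3.14, -0.0, 0.293]
ft_force: [0.3, -1.2, 0.7]
opening: 0.997
```

{"fn": "drive_tool", "kwargs": {
  "commands": [
    {"dx": 18, "dy": 35, "dz": 8, "yaw": -5},
    {"dx": 18, "dy": 35, "dz": 8, "yaw": -5},
    {"dx": 18, "dy": 35, "dz": 8, "yaw": -5},
    {"dx": 18, "dy": 35, "dz": 5, "yaw": -5},
    {"dx": 18, "dy": 35, "dz": 5, "yaw": -5}
  ]
}}

```text
t: 2.13
eef_pos: [367.4, -294.4, 349.3]
tcp_rot: [3.141, -0.001, -0.147]
ft_force: [0.6, -1.3, -0.4]
opening: 1.0
```

{"fn": "drive_tool", "kwargs": {
  "commands": [
    {"dx": 18, "dy": 35, "dz": 0, "yaw": -5},
    {"dx": 18, "dy": 35, "dz": 0, "yaw": -2},
    {"dx": 16, "dy": 35, "dz": 0, "yaw": 0},
    {"dx": 0, "dy": 0, "dz": 0, "yaw": 0},
    {"dx": 0, "dy": 0, "dz": 0, "yaw": 0}
  ]
}}

```text
t: 2.55
eef_pos: [419.6, -189.7, 348.9]
tcp_rot: [3.141, -0.0, -0.261]
ft_force: [-0.5, 0.6, 0.5]
opening: 1.001
```

```bash
cat > look.py <<'E'
from h import *
import sys,pickle
np.set_printoptions(precision=1,suppress=True)
tag=sys.argv[1]; qs=sys.argv[2].split(",")
s=env.state();print(s["eef_pos"],s["tcp_rot"],s["ft_force"],s["t"])
c=cal("wrist"); snap("wrist",tag+".png")
D={}
for q in qs:
    r=env.place_of(q,"wrist"); D[q]=[(np.array(a["pixel"]),a["conf"]) for a in r]
    print(q,[(p,round(k,2)) for p,k in D[q][:2]])
pickle.dump((c,D,s),open(tag+".pkl","wb"))
E
python3 look.py w1 slot,shutter_knob,shutter_hinge,castle
```

```text
[ 419.6 -189.7  348.9] [ 3.1 -0.  -0.3] [-0.5  0.6  0.5] 2.55
slot [(array([250.1, 124. ]), 0.64)]
shutter_knob [(array([270.2, 187.5]), 0.57)]
shutter_hinge [(array([286.8, 126.7]), 0.93), (array([268.5, 186.6]), 0.53)]
castle [(array([252.4, 128.4]), 0.68)]
```

View pics/w1.png

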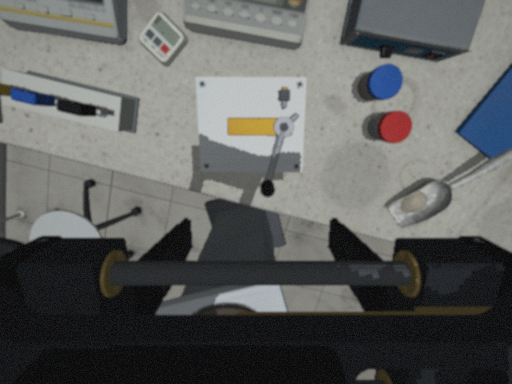

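Run:
```python
from h import *
import pickle
np.set_printoptions(precision=1,suppress=True)
c,D,s=pickle.load(open("w1.pkl","rb"))
cs=[onz("wrist",p,133,c) for p in [(196,77),(306,76),(304,172),(200,172)]]
for p in cs: print(p)
for a,b in [(0,1),(1,2),(2,3),(3,0)]:
    d=cs[b]-cs[a];print(np.linalg.norm(d),np.degrees(np.arctan2(d[1],d[0])))
print("ctr",np.mean(cs,0))
print("slot",onz("wrist",(250,124.5),136,c), onz("wrist",D["slot"][0][0],133,c))
print("hinge",onz("wrist",(286,126.5),162,c),"knob",onz("wrist",(267,187.5),177,c),onz("wrist",D["shutter_knob"][0][0],162,c))
im=cv2.imread("pics/w1.png")
cv2.imwrite("pics/w1z.png",cv2.resize(im[60:210,180:330],None,fx=4,fy=4,interpolation=cv2.INTER_CUBIC))
```

```text
[ 568.5 -140.1  133. ]
[ 531.7 -283.4  133. ]
[ 404.3 -252.8  133. ]
[ 443.8 -104.4  133. ]
147.9837308542055 -104.41402336270878
131.01317376123612 166.48193757978737
153.63068924264286 75.08276099880484
129.69763135346352 -16.001221312986292
ctr [ 487.1 -195.2  133. ]
slot [ 490.2 -193.9  136. ] [ 490.8 -194.1  133. ]
hinge [ 475.8 -239.6  162. ] knob [ 406.5 -195.7  177. ] [ 401.6 -199.4  162. ]
```

View pics/w1z.png

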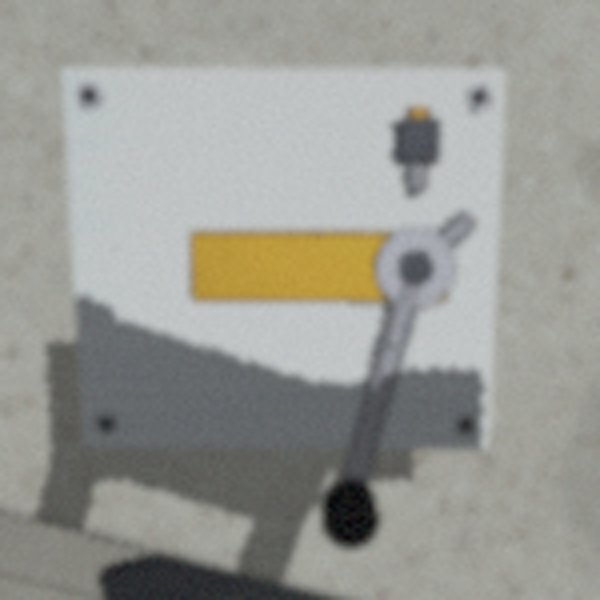

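{"fn": "drive_tool", "kwargs": {
  "commands": [
    {"dx": -4, "dy": -2, "dz": -35, "yaw": -5},
    {"dx": -4, "dy": -2, "dz": -35, "yaw": -5},
    {"dx": -4, "dy": -2, "dz": -30, "yaw": -5.3},
    {"dx": -3.6, "dy": -1.3, "dz": -19, "yaw": 0},
    {"dx": 0, "dy": 0, "dz": 0, "yaw": 0}
  ],
  "grip": 0.42
}}

```text
t: 3.22
eef_pos: [401.3, -198.7, 226.5]
tcp_rot: [-3.141, 0.006, -0.534]
ft_force: [0.1, 0.3, 0.8]
opening: 0.705
```

```bash
python3 look.py w2 slot,shutter_knob,shutter_hinge
python3 - <<'E'
from h import *
import pickle
np.set_printoptions(precision=1,suppress=True)
c,D,s=pickle.load(open("w2.pkl","rb"));c1,D1,_=pickle.load(open("w1.pkl","rb"))
for k in D:
  if D[k]: 
    X=tri([ray("wrist",D[k][0][0],c),ray("wrist",D1[k][0][0],c1)]);print(k,X,onz("wrist",D[k][0][0],133 if k=="slot" else 162,c))
E
```

```text
[ 401.3 -198.7  226.5] [-3.1  0.  -0.5] [0.1 0.3 0.8] 3.2167
slot [(array([206.4, 119.7]), 0.61)]
shutter_knob [(array([257.1, 200.9]), 0.96)]
shutter_hinge [(array([257.3, 108.3]), 0.66)]
slot [ 490.8 -194.5  144.2] [ 491.8 -192.6  133. ]
shutter_knob [ 406.3 -199.6  173.3] [ 405.1 -197.6  162. ]
shutter_hinge [ 475.2 -239.7  167.3] [ 475.  -239.4  162. ]
```

View pics/w2.png

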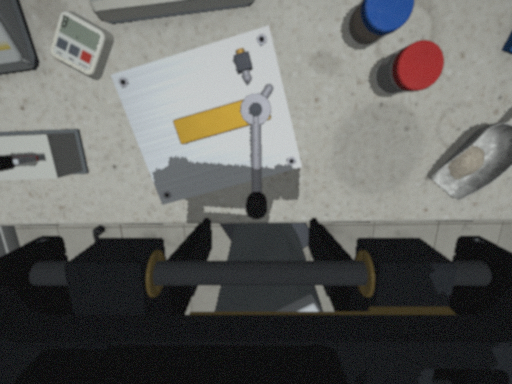

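{"fn": "drive_tool", "kwargs": {
  "commands": [
    {"dx": 1, "dy": 1, "dz": -15, "yaw": 0},
    {"dx": 1, "dy": 0.5, "dz": -15, "yaw": 0},
    {"dx": 0, "dy": 0, "dz": -20, "yaw": 0},
    {"dx": 0, "dy": 0, "dz": -20, "yaw": 0},
    {"dx": 0, "dy": 0, "dz": 0, "yaw": 0}
  ]
}}

```text
t: 3.83
eef_pos: [405.1, -196.7, 158.3]
tcp_rot: [-3.142, 0.002, -0.531]
ft_force: [-1.6, 0.1, 0.7]
opening: 0.418
```

```bash
python3 look.py w3 shutter_knob,shutter_hinge
python3 - <<'E'
import numpy as np
h=np.array([475,-239.5])
for a in np.arange(0,1.17,0.1):
    f=np.radians(149.5)+a; print(round(a,2),(h+85*np.array([np.cos(f),np.sin(f)])).round(1))
E
```

```text
[ 405.1 -196.7  158.3] [-3.1  0.  -0.5] [-1.6  0.1  0.7] 3.8333
shutter_knob [(array([261.5, 236.5]), 0.61)]
shutter_hinge [(array([258.8, 108.6]), 0.55)]
0.0 [ 401.8 -196.4]
0.1 [ 397.8 -203.9]
0.2 [ 394.7 -211.8]
0.3 [ 392.3 -219.9]
0.4 [ 390.7 -228.3]
0.5 [ 390.  -236.8]
0.6 [ 390.2 -245.2]
0.7 [ 391.2 -253.7]
0.8 [ 393. -262.]
0.9 [ 395.7 -270.1]
1.0 [ 399.1 -277.8]
1.1 [ 403.3 -285.2]
```

View pics/w3.png

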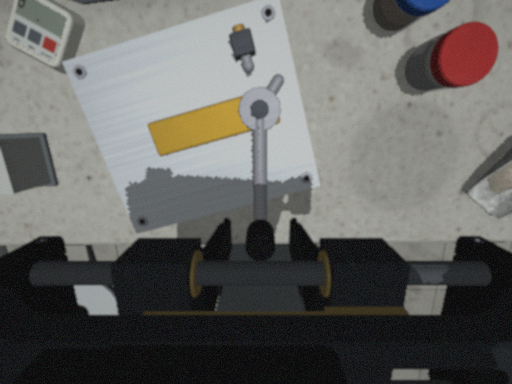

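Run:
```python
import numpy as np
h=np.array([475,-239.5]);p0=np.array([405.1,-196.7])
A=np.linspace(0,1.17,16)
P=[]
for a in A:
    f=np.radians(149.3)+a;P.append(h+84*np.array([np.cos(f),np.sin(f)]))
P=np.array(P);P[0]=p0
print(np.diff(P,axis=0).round(1),P[-1],np.degrees(A[1]))
```

```text
[[-5.4 -5.7]
 [-2.7 -6. ]
 [-2.2 -6.2]
 [-1.7 -6.3]
 [-1.2 -6.4]
 [-0.7 -6.5]
 [-0.2 -6.5]
 [ 0.3 -6.5]
 [ 0.8 -6.5]
 [ 1.3 -6.4]
 [ 1.8 -6.3]
 [ 2.3 -6.1]
 [ 2.8 -5.9]
 [ 3.2 -5.7]
 [ 3.7 -5.4]] [ 407.33333726 -289.27170635] 4.469070802020421
```

{"fn": "drive_tool", "kwargs": {
  "commands": [
    {"dx": -5.4, "dy": -5.7, "dz": -2, "yaw": 4.5},
    {"dx": -2.7, "dy": -6, "dz": 0, "yaw": 4.5},
    {"dx": -2.2, "dy": -6.2, "dz": 0, "yaw": 4.5},
    {"dx": -1.7, "dy": -6.3, "dz": 0, "yaw": 4.5},
    {"dx": -1.2, "dy": -6.4, "dz": 0, "yaw": 4.5}
  ]
}}

```text
t: 4.4
eef_pos: [392.8, -228.3, 159.4]
tcp_rot: [3.14, -0.002, -0.135]
ft_force: [1.3, 0.5, -0.6]
opening: 0.415
```

{"fn": "drive_tool", "kwargs": {
  "commands": [
    {"dx": -0.7, "dy": -6.5, "dz": 0, "yaw": 4.5},
    {"dx": -0.2, "dy": -6.5, "dz": 0, "yaw": 4.5},
    {"dx": 0.3, "dy": -6.5, "dz": 0, "yaw": 4.5},
    {"dx": 0.8, "dy": -6.5, "dz": 0, "yaw": 4.5},
    {"dx": 1.3, "dy": -6.4, "dz": 0, "yaw": 4.5}
  ]
}}

```text
t: 4.82
eef_pos: [394.3, -260.7, 159.4]
tcp_rot: [3.14, -0.002, 0.257]
ft_force: [0.5, 1.9, -0.3]
opening: 0.426
```

```bash
python3 look.py w4 shutter_knob,shutter_hinge
```

```text
[ 394.3 -260.7  159.4] [ 3.1 -0.   0.3] [ 0.5  1.9 -0.3] 4.8167
shutter_knob [(array([247.3, 233.4]), 0.6)]
shutter_hinge [(array([259.1, 106.5]), 0.58)]
```

View pics/w4.png

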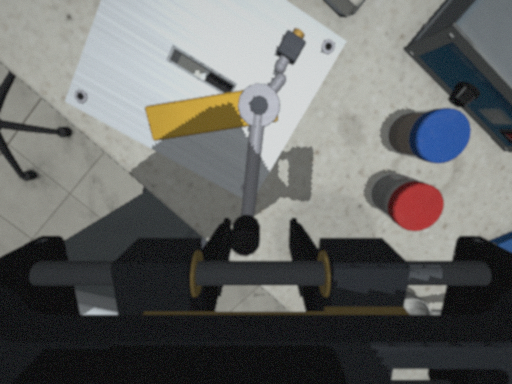

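{"fn": "drive_tool", "kwargs": {
  "commands": [
    {"dx": 1.8, "dy": -6.3, "dz": 0, "yaw": 4.5},
    {"dx": 2.3, "dy": -6.1, "dz": 0, "yaw": 4.5},
    {"dx": 2.8, "dy": -5.9, "dz": 0, "yaw": 4.5},
    {"dx": 3.2, "dy": -5.7, "dz": 0, "yaw": 4.5},
    {"dx": 3, "dy": -4.5, "dz": 0, "yaw": 3}
  ]
}}

```text
t: 5.38
eef_pos: [407.1, -288.5, 158.5]
tcp_rot: [3.141, -0.0, 0.622]
ft_force: [-1.8, 0.1, 1.0]
opening: 0.42
```

```bash
python3 look.py w5 shutter_knob,shutter_hinge
```

```text
[ 407.1 -288.5  158.5] [ 3.1 -0.   0.6] [-1.8  0.1  1. ] 5.3833
shutter_knob [(array([244.5, 231.7]), 0.88), (array([233.9,  78.3]), 0.49)]
shutter_hinge [(array([258.4, 102.7]), 0.56)]
```

View pics/w5.png

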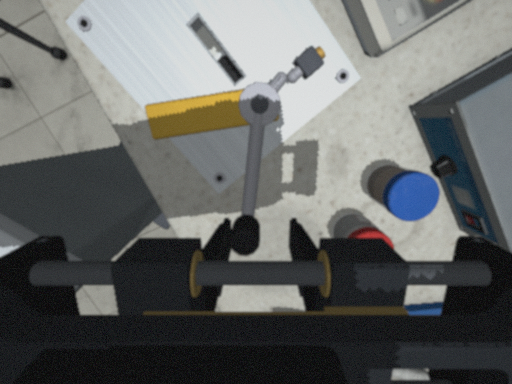

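{"fn": "drive_tool", "kwargs": {
  "commands": [
    {"dx": -2, "dy": 3.5, "dz": 0, "yaw": -2},
    {"dx": -2, "dy": 3.5, "dz": 0, "yaw": -2},
    {"dx": 0, "dy": 0, "dz": 0, "yaw": 0}
  ]
}}

```text
t: 5.78
eef_pos: [402.5, -280.7, 158.0]
tcp_rot: [3.141, -0.0, 0.546]
ft_force: [-0.5, 0.3, -0.2]
opening: 0.421
```

```bash
python3 look.py w6 shutter_knob,shutter_hinge
```

```text
[ 402.5 -280.7  158. ] [ 3.1 -0.   0.5] [-0.5  0.3 -0.2] 5.7833
shutter_knob [(array([255. , 231.4]), 0.75)]
shutter_hinge [(array([263.2, 103.9]), 0.91)]
```

View pics/w6.png

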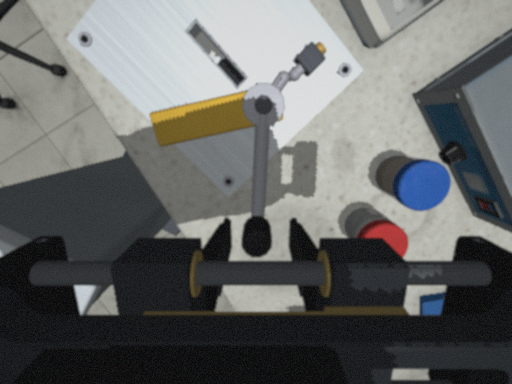

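{"fn": "drive_tool", "kwargs": {
  "commands": [
    {"dx": 0, "dy": 0, "dz": 15, "yaw": 0},
    {"dx": 0, "dy": 0, "dz": 35, "yaw": 0},
    {"dx": 0, "dy": 0, "dz": 35, "yaw": 0},
    {"dx": 10, "dy": 10, "dz": 20, "yaw": 6},
    {"dx": 15, "dy": 15, "dz": 0, "yaw": 7}
  ]
}}

```text
t: 6.35
eef_pos: [428.7, -257.9, 267.1]
tcp_rot: [3.134, -0.001, 0.779]
ft_force: [0.3, -0.1, -0.1]
opening: 0.418
```

{"fn": "drive_tool", "kwargs": {
  "commands": [
    {"dx": 15, "dy": 15, "dz": 0, "yaw": 7},
    {"dx": 15, "dy": 15, "dz": 0, "yaw": 7},
    {"dx": 15, "dy": 15, "dz": 0, "yaw": 7},
    {"dx": 15, "dy": 15, "dz": -5, "yaw": 6},
    {"dx": 0, "dy": 0, "dz": 0, "yaw": 3}
  ]
}}

```text
t: 6.77
eef_pos: [489.5, -194.5, 257.1]
tcp_rot: [3.142, -0.001, 1.309]
ft_force: [-0.3, 0.4, 0.9]
opening: 0.417
```

{"fn": "drive_tool", "kwargs": {
  "commands": [
    {"dx": 0, "dy": 0, "dz": 0, "yaw": 0}
  ]
}}

```text
t: 6.85
eef_pos: [488.3, -195.8, 257.4]
tcp_rot: [-3.141, -0.0, 1.305]
ft_force: [-0.5, 0.0, 0.4]
opening: 0.421
```

```bash
python3 look.py w7 slot,shutter_knob,shutter_hinge
```

```text
[ 488.3 -195.8  257.4] [-3.1 -0.   1.3] [-0.5  0.   0.4] 6.85
slot [(array([255.6, 187.2]), 0.62), (array([257.8, 168. ]), 0.39)]
shutter_knob []
shutter_hinge [(array([262.2, 234.2]), 0.83)]
```

View pics/w7.png

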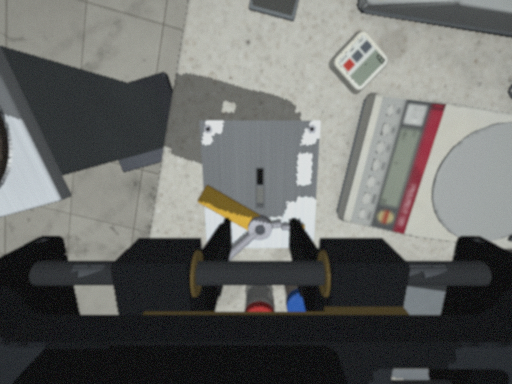

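```bash
cat > avg.py <<'E'
from h import *
import sys,pickle
tag=sys.argv[1];n=int(sys.argv[2]);x0,y0,x1,y1=map(int,sys.argv[3].split(","));f=int(sys.argv[4])
s=env.state();c=cal("wrist")
im=np.mean([np.array(env.read_camera("wrist")).astype(float) for _ in range(n)],0)
s2=env.state()
np.set_printoptions(precision=2,suppress=True);print(s["eef_pos"],s2["eef_pos"],s["tcp_rot"])
pickle.dump((c,im,s),open(tag+"_avg.pkl","wb"))
o=cv2.resize(np.clip(im,0,255).astype(np.uint8)[y0:y1,x0:x1,::-1],None,fx=f,fy=f,interpolation=cv2.INTER_NEAREST)
cv2.imwrite("pics/"+tag+"_z.png",o)
E
python3 avg.py w7 6 195,115,325,215 6
```

```text
[ 487.58 -196.94  257.82] [ 487.7  -196.77  257.77] [3.14 0.   1.3 ]
```

View pics/w7_z.png

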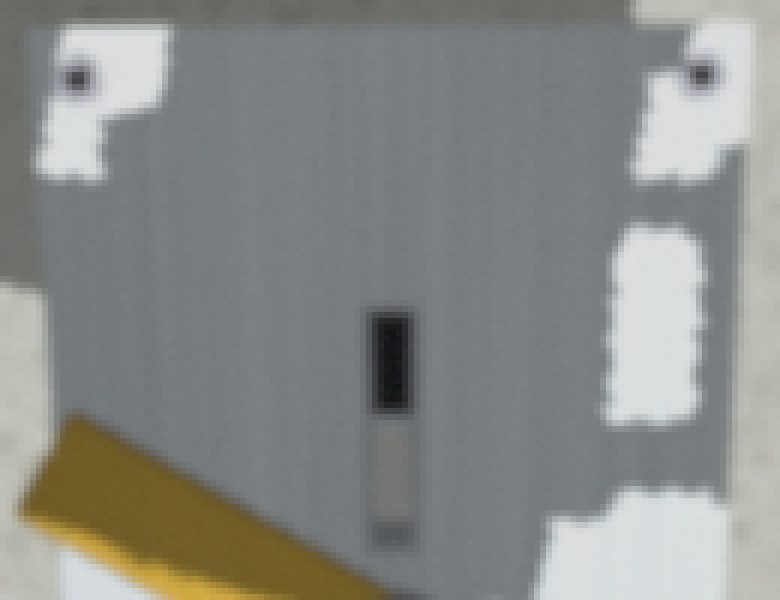

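```bash
cat > slot.py <<'E'
from h import *
import pickle
def cross(v,x,lev):
    out=[]
    for i in range(len(v)-1):
        if (v[i]-lev)*(v[i+1]-lev)<0: out.append(x[i]+(lev-v[i])/(v[i+1]-v[i]))
    return out
E
python3 - <<'E'
from slot import *
np.set_printoptions(precision=2,suppress=True)
c,im,s=pickle.load(open("w7_avg.pkl","rb"));g=im.mean(2)
xs=np.arange(248,272)
for r0,r1 in [(169,173),(173,177),(177,181)]:
    v=g[r0:r1,248:272].mean(0); lo=v.min();hi=np.median(np.r_[v[:5],v[-5:]]);print(r0,cross(v,xs,(lo+hi)/2))
print(g[190:200,252:269].mean(0).round(0)); print(g[160:214,257:263].mean(1).round(0))
E
```

```text
169 [np.float64(256.4362431444241), np.float64(262.98175675675674)]
173 [np.float64(256.55606796116507), np.float64(262.97094945677844)]
177 [np.float64(256.6916625555007), np.float64(262.96271826333174)]
[123. 123. 121. 115. 111. 113. 116. 117. 117. 117. 115. 112. 111. 118.
 123. 126. 125.]
[124. 123. 123. 123. 122. 116.  99.  72.  46.  35.  34.  34.  35.  34.
  34.  36.  36.  35.  36.  35.  37.  37.  47.  71.  98. 114. 118. 117.
 116. 116. 116. 116. 115. 116. 116. 116. 116. 116. 116. 116. 114. 106.
  97.  90.  91.  96. 105. 114. 119. 120. 119. 114. 105.  91.]
```

Run:
```python
from slot import *
np.set_printoptions(precision=2,suppress=True)
c,im,s=pickle.load(open("w7_avg.pkl","rb"))
L=[onz("wrist",p,133,c) for p in [(256.44,170.5),(256.69,178.5),(262.98,170.5),(262.96,178.5)]]
T=onz("wrist",(259.65,166.75),133,c);B=onz("wrist",(260.25,206.0),133,c)
print(np.linalg.norm(L[0]-L[2]),T,B,np.linalg.norm(T-B),(T+B)/2,np.degrees(np.arctan2(*(T-B)[1::-1])))
m0=(L[0]+L[2])/2;m1=(L[1]+L[3])/2;d=m0-m1;print(np.degrees(np.arctan2(d[1],d[0])))
# lid corners (z=133) rear-left... edges of lid
for p in [(195+25/6,115+25/6),(195+752/6,115+20/6)]: print(onz("wrist",p,133,c))
# lid left/right edges
for p in [(195+25/6,115+25/6),(195+50/6,115+380/6),(195+752/6,115+20/6),(195+730/6,115+480/6)]: print(onz("wrist",p,133,c))
print("tool yaw",np.degrees(s["tcp_rot"][2]),np.degrees(env.state()["tcp_rot"]),env.state()["eef_pos"],s["eef_pos"])
```

```text
7.3663794025925835 [ 493.74 -171.82  133.  ] [ 481.98 -216.61  133.  ] 46.30942372729025 [ 487.86 -194.22  133.  ] 75.28586056117675
75.23447467356607
[ 445.2  -104.97  133.  ]
[ 570.25 -138.92  133.  ]
[ 445.2  -104.97  133.  ]
[ 428.56 -167.45  133.  ]
[ 570.25 -138.92  133.  ]
[ 548.35 -221.22  133.  ]
tool yaw 74.38937655254112 [179.98   0.    74.48] [ 487.7  -196.77  257.77] [ 487.58 -196.94  257.82]
```

{"fn": "drive_tool", "kwargs": {
  "commands": [
    {"dx": 15, "dy": 36, "dz": 0, "yaw": -3},
    {"dx": 15, "dy": 37, "dz": 0, "yaw": -3},
    {"dx": 15, "dy": 37, "dz": 0, "yaw": -3},
    {"dx": 15, "dy": 37, "dz": 0, "yaw": -3},
    {"dx": 15, "dy": 37, "dz": 0, "yaw": -2.5}
  ]
}}

```text
t: 7.77
eef_pos: [563.2, -10.9, 257.8]
tcp_rot: [3.141, -0.0, 1.044]
ft_force: [1.0, -0.5, 0.5]
opening: 0.421
```

{"fn": "drive_tool", "kwargs": {
  "commands": [
    {"dx": 15, "dy": 37, "dz": 0, "yaw": 0},
    {"dx": 15, "dy": 37, "dz": 0, "yaw": 0},
    {"dx": 16, "dy": 36, "dz": 0, "yaw": 0},
    {"dx": 0, "dy": 0, "dz": 0, "yaw": 0},
    {"dx": 0, "dy": 0, "dz": 0, "yaw": 0}
  ]
}}

```text
t: 8.18
eef_pos: [609.0, 99.1, 257.1]
tcp_rot: [-3.141, 0.0, 1.05]
ft_force: [-0.2, -0.6, -0.6]
opening: 0.418
```

```bash
python3 look.py w8 blue_grip,rack,blue_line,paddle_black,paddle_yellow; python3 avg.py w8 6 160,100,360,240 4
```

```text
[609.   99.1 257.1] [-3.1  0.   1.1] [-0.2 -0.6 -0.6] 8.1833
blue_grip [(array([260.1, 185.9]), 0.85)]
rack [(array([261.9, 166.8]), 0.98), (array([340.7, 237.1]), 0.47)]
blue_line [(array([262.4, 177.6]), 0.7)]
paddle_black [(array([261.8, 207.6]), 0.94)]
paddle_yellow [(array([257.2, 129.7]), 0.79), (array([259.6, 178. ]), 0.55)]
[608.66  96.28 257.93] [608.8   97.17 257.72] [ 3.14 -0.    1.05]
```

View pics/w8.png

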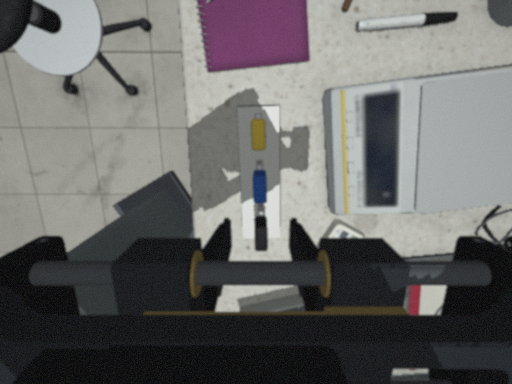

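View pics/w8_z.png

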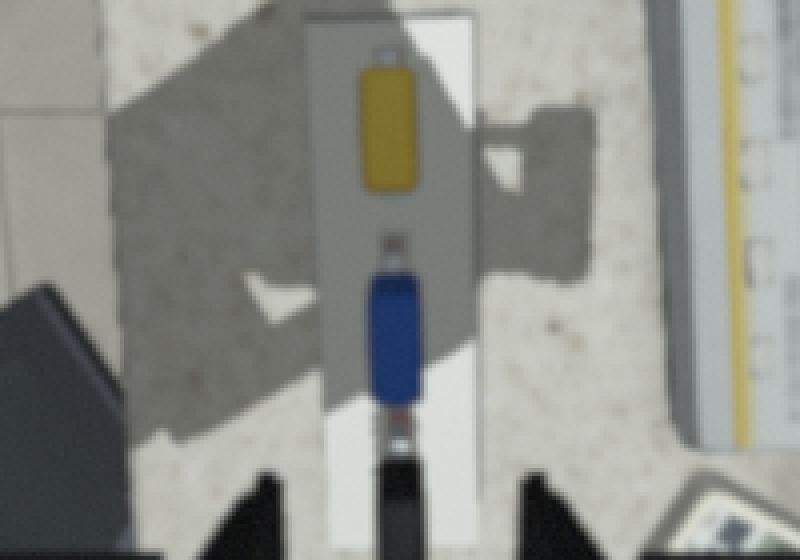

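```bash
cat > hd.py <<'E'
from slot import *
import sys
np.set_printoptions(precision=2,suppress=True)
def handle(tag,rows,cols,z):
    c,im,s=pickle.load(open(tag+"_avg.pkl","rb"))
    b=im[:,:,2]-im[:,:,0]
    out=[]
    for r in rows:
        v=b[r-1:r+2,cols[0]:cols[1]].mean(0);lev=(v.max()+np.median(v[:4]))/2
        x=cross(v,np.arange(cols[0],cols[1]),lev); out.append((r,x[0],x[-1]))
        a=onz("wrist",(x[0],r),z,c);d=onz("wrist",(x[-1],r),z,c)
        print(r,np.round(x,2),(x[0]+x[-1])/2,np.linalg.norm(a-d),(a+d)/2)
    return c,im,s,out
E
python3 - <<'E'
from hd import *
c,im,s,o=handle("w8",[176,180,184,188,192,196],(240,280),133)
print(im[160:210,255:262,:].mean(1).round(0)[:, [0,2]].T)
P=[onz("wrist",((a+b)/2,r),133,c) for r,a,b in o]
d=P[0]-P[-1];print(np.degrees(np.arctan2(d[1],d[0])))
for p in [(160+305/4,100+20/4),(160+328/4,100+545/4),(160+475/4,100+15/4),(160+478/4,100+545/4)]: print(onz("wrist",p,58,c))
E
```

```text
176 [251.93 264.22] 258.0754786712523 13.930649411906714 [613.9 110.7 133. ]
180 [252.03 264.37] 258.20136880663193 14.046089556589122 [611.69 106.62 133.  ]
184 [252.16 264.49] 258.3285189968787 14.089228923020322 [609.47 102.5  133.  ]
188 [252.31 264.59] 258.4510880500394 14.099261296304078 [607.23  98.35 133.  ]
192 [252.54 264.37] 258.45128985974054 13.631818059513158 [604.84  94.24 133.  ]
196 [252.74 264.29] 258.5137940348034 13.370456511029191 [602.5   90.05 133.  ]
[[ 95.  95.  96. 100. 107. 112. 109.  94.  67.  39.  23.  23.  21.  25.
   27.  30.  30.  31.  30.  31.  30.  30.  30.  30.  30.  30.  30.  31.
   29.  31.  30.  29.  30.  29.  29.  30.  30.  29.  29.  32.  48.  73.
   90.  97.  98.  96.  96.  96.  98. 114.]
 [ 90.  90.  95. 102. 110. 115. 114. 105.  90.  79.  75.  76.  78.  87.
   96. 101. 103. 104. 104. 103. 104. 103. 103. 104. 103. 103. 104. 103.
  103. 103. 103. 103. 103. 102. 103. 102. 103. 102. 102. 100.  97.  97.
   96.  92.  90.  93.  96.  97. 100. 117.]]
61.106698459929774
[628.74 194.88  58.  ]
[537.85  29.22  58.  ]
[678.24 168.09  58.  ]
[587.09   0.77  58.  ]
```

{"fn": "drive_tool", "kwargs": {
  "commands": [
    {"dx": -0.6, "dy": 1.2, "dz": -25, "yaw": 1.2},
    {"dx": -0.4, "dy": 1, "dz": -30, "yaw": 0},
    {"dx": 0, "dy": 0, "dz": -25, "yaw": 0},
    {"dx": 0, "dy": 0, "dz": -15, "yaw": 0},
    {"dx": 0, "dy": 0, "dz": 0, "yaw": 0}
  ]
}}

```text
t: 9.2
eef_pos: [606.4, 99.5, 159.5]
tcp_rot: [-3.137, 0.003, 1.069]
ft_force: [0.0, 0.4, -0.2]
opening: 0.42
```

```bash
python3 avg.py w9 4 160,120,360,260 4
```

```text
[606.44  99.54 159.48] [608.46  99.73 164.04] [-3.14  0.    1.07]
```

View pics/w9_z.png

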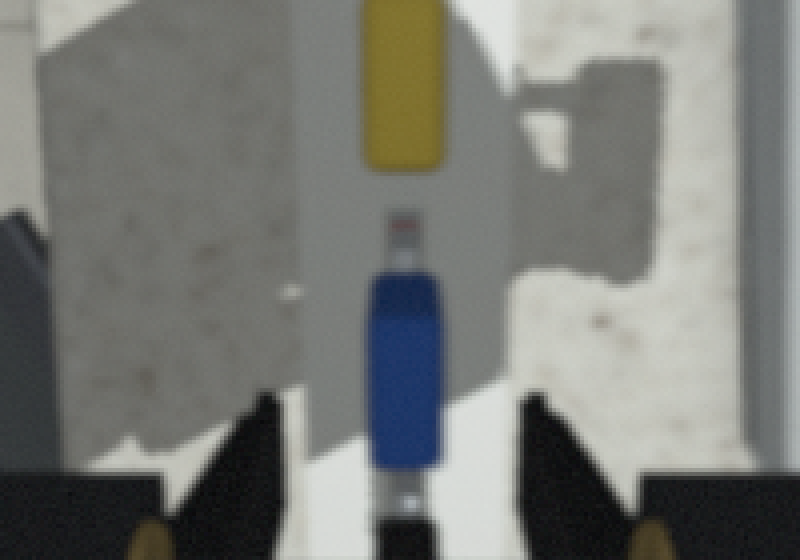

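```bash
python3 avg.py w10 4 160,120,360,260 4
python3 - <<'E'
from hd import *
c,im,s,o=handle("w10",[202,206,210,214,218,222,226,230],(240,282),133)
print(im[180:245,255:262,:].mean(1).round(0)[:, [0,2]].T)
g=im.mean(2)[226:234,225:300].mean(0);print(np.round(g))
print(s["eef_pos"],np.degrees(s["tcp_rot"]))
E
```

```text
[608.46  99.73 164.04] [608.12  99.7  163.64] [ 3.14 -0.    1.07]
202 [250.91 268.78] 259.84814754631134 14.175023904583195 [614.45 111.86 133.  ]
206 [250.88 268.8 ] 259.83982056590753 14.268621347382833 [612.84 108.94 133.  ]
210 [251.02 268.78] 259.89911381808736 14.204863664171688 [611.26 105.97 133.  ]
214 [251.02 268.83] 259.9253274550518 14.301810518001917 [609.65 102.99 133.  ]
218 [251.04 268.81] 259.92669033130494 14.339764032592592 [608.01  99.98 133.  ]
222 [251.18 268.41] 259.79838877857264 13.960221523545393 [606.26  97.01 133.  ]
226 [251.31 268.36] 259.8332854256993 13.874229278264565 [604.61  93.94 133.  ]
230 [251.77 268.35] 260.06189502788544 13.553143669363534 [603.09  90.77 133.  ]
[[ 91.  94. 102. 109. 112. 112. 108.  93.  67.  39.  25.  22.  24.  24.
   23.  24.  24.  25.  24.  28.  28.  30.  30.  31.  32.  32.  31.  31.
   31.  30.  29.  30.  30.  29.  31.  30.  31.  30.  31.  30.  31.  31.
   30.  30.  28.  28.  28.  30.  27.  30.  29.  30.  31.  28.  29.  32.
   49.  74.  89.  95.  94.  94. 101. 120. 137.]
 [ 95.  98. 106. 115. 118. 117. 115. 106.  92.  80.  76.  76.  76.  77.
   76.  77.  77.  79.  84.  93.  99. 103. 104. 105. 105. 106. 105. 105.
  105. 104. 104. 105. 104. 104. 104. 104. 105. 104. 105. 105. 105. 104.
  104. 104. 104. 103. 103. 104. 103. 104. 103. 104. 104. 103. 103. 100.
   95.  95.  96.  98.  98.  98. 105. 126. 143.]]
[ 20.  22.  21.  20.  36.  84. 139. 175. 188. 184. 164. 140. 127. 125.
 129. 133. 138. 144. 151. 156. 162. 168. 175. 181. 179. 154. 112.  75.
  62.  61.  62.  62.  62.  63.  63.  62.  62.  63.  63.  63.  62.  61.
  60.  74. 123. 182. 214. 219. 218. 218. 218. 219. 219. 218. 218. 218.
 219. 218. 219. 216. 208. 199. 192. 171. 126.  70.  29.  19.  22.  22.
  19.  17.  19.  18.  16.]
[608.46  99.73 164.04] [179.9   -0.06  61.23]
```

View pics/w10_z.png

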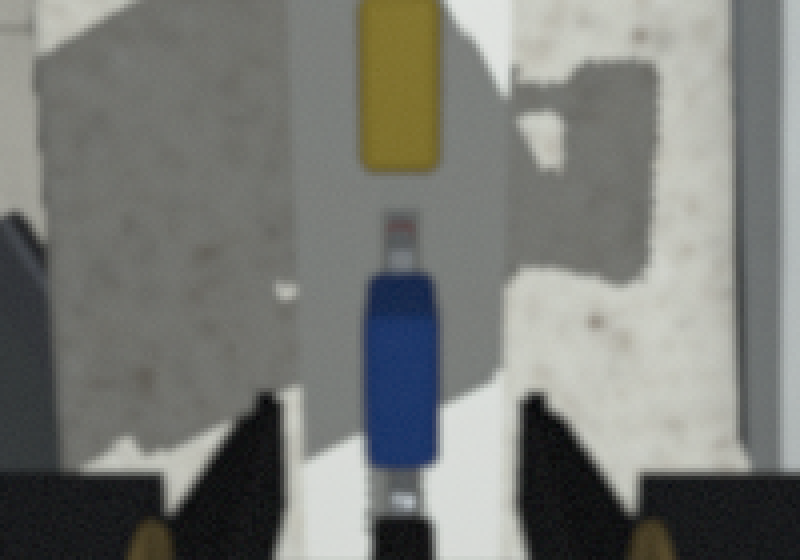

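{"fn": "drive_tool", "kwargs": {
  "commands": [
    {"dx": 0, "dy": 0, "dz": -15, "yaw": 0},
    {"dx": 0, "dy": 0, "dz": -20, "yaw": 0},
    {"dx": 0, "dy": 0, "dz": -20, "yaw": 0},
    {"dx": 0, "dy": 0, "dz": -10, "yaw": 0},
    {"dx": 0, "dy": 0, "dz": -4, "yaw": 0}
  ]
}}

```text
t: 10.02
eef_pos: [607.4, 99.6, 92.5]
tcp_rot: [-3.14, 0.001, 1.069]
ft_force: [-0.8, 0.9, -1.5]
opening: 0.421
```

{"fn": "drive_tool", "kwargs": {
  "commands": [
    {"dx": 0, "dy": 0, "dz": 0, "yaw": 0},
    {"dx": 0, "dy": 0, "dz": 0, "yaw": 0},
    {"dx": 0, "dy": 0, "dz": 0, "yaw": 0},
    {"dx": 0, "dy": 0, "dz": 0, "yaw": 0}
  ]
}}

```text
t: 10.35
eef_pos: [608.3, 99.7, 94.7]
tcp_rot: [3.14, -0.001, 1.069]
ft_force: [0.2, -0.0, -0.1]
opening: 0.417
```

```bash
python3 look.py w11 blue_grip; python3 -c "
from h import *
print(env.state()['opening'],env.state()['eef_pos'])"
```

```text
[608.3  99.7  94.7] [ 3.1 -0.   1.1] [ 0.2 -0.  -0.1] 10.35
blue_grip [(array([258.5, 200.8]), 0.64), (array([259.3, 245.2]), 0.63)]
0.4198727429049907 [608.06403991  99.68058525  94.35978245]
```

View pics/w11.png

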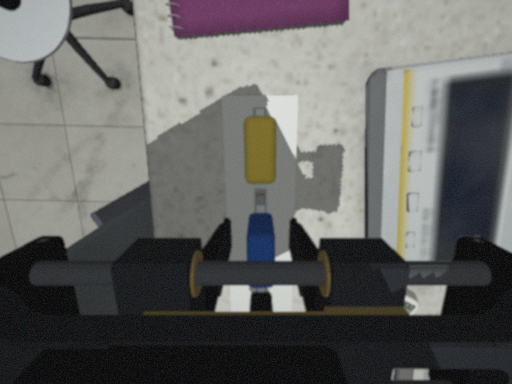

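{"fn": "drive_tool", "kwargs": {
  "commands": [
    {"dx": 0, "dy": 0, "dz": 0, "yaw": 0},
    {"dx": 0, "dy": 0, "dz": 0, "yaw": 0},
    {"dx": 0, "dy": 0, "dz": 0, "yaw": 0},
    {"dx": 0, "dy": 0, "dz": 0, "yaw": 0},
    {"dx": 0, "dy": 0, "dz": 0, "yaw": 0}
  ],
  "grip": 0
}}

```text
t: 10.87
eef_pos: [607.8, 99.7, 93.7]
tcp_rot: [3.141, -0.0, 1.069]
ft_force: [-0.3, 0.2, 0.4]
opening: 0.165
```

{"fn": "drive_tool", "kwargs": {
  "commands": [
    {"dx": 0, "dy": 0, "dz": 0, "yaw": 0},
    {"dx": 0, "dy": 0, "dz": 0, "yaw": 0}
  ]
}}

```text
t: 11.03
eef_pos: [607.8, 99.7, 93.7]
tcp_rot: [3.142, -0.0, 1.069]
ft_force: [-0.2, 0.2, 0.6]
opening: 0.164
```

```bash
python3 avg.py w12 4 160,120,360,300 4;python3 -c "
from h import *
s=env.state();print(s['opening'],s['ft_force'],s['moment'])"
```

```text
[607.83  99.69  93.68] [607.81  99.66  93.66] [ 3.14 -0.    1.07]
0.1660537982191455 [-0.40950619  0.07515459  0.46981518] [-0.01616656 -0.00599997  0.01350619]
```

View pics/w12_z.png

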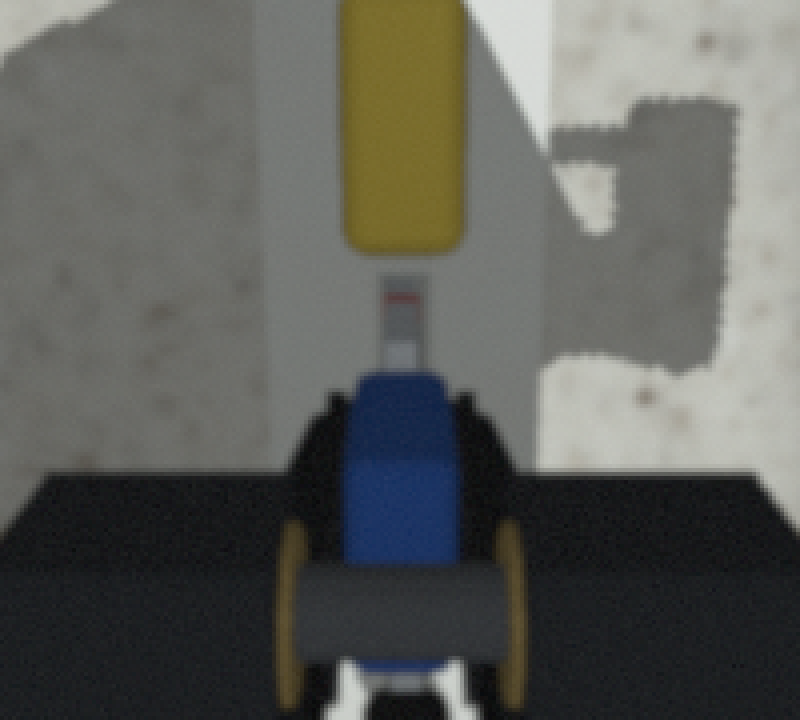

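{"fn": "drive_tool", "kwargs": {
  "commands": [
    {"dx": 0, "dy": 0, "dz": 8, "yaw": 0},
    {"dx": 0, "dy": 0, "dz": 15, "yaw": 0},
    {"dx": 0, "dy": 0, "dz": 22, "yaw": 0},
    {"dx": 0, "dy": 0, "dz": 30, "yaw": 0},
    {"dx": 0, "dy": 0, "dz": 35, "yaw": 0}
  ]
}}

```text
t: 11.65
eef_pos: [607.0, 99.6, 204.2]
tcp_rot: [-3.139, 0.001, 1.069]
ft_force: [0.9, -0.3, -0.4]
opening: 0.169
```

{"fn": "drive_tool", "kwargs": {
  "commands": [
    {"dx": 0, "dy": 0, "dz": 35, "yaw": 0},
    {"dx": 0, "dy": 0, "dz": 30, "yaw": 0},
    {"dx": 0, "dy": 0, "dz": 16, "yaw": 0},
    {"dx": 0, "dy": 0, "dz": 0, "yaw": 0},
    {"dx": 0, "dy": 0, "dz": 0, "yaw": 0}
  ]
}}

```text
t: 12.07
eef_pos: [607.6, 99.7, 285.2]
tcp_rot: [3.141, -0.001, 1.069]
ft_force: [0.2, 0.5, -1.5]
opening: 0.166
```

```bash
python3 avg.py w13 2 160,120,360,300 4;python3 -c "
from h import *
s=env.state();print(s['opening'],s['ft_force'],s['moment'])"
```

```text
[607.63  99.7  285.2 ] [607.2   99.62 283.28] [ 3.14 -0.    1.07]
0.1667420908411448 [-0.3860796   0.59756504 -1.26246817] [-0.02853213 -0.04798264  0.00059282]
```

View pics/w13_z.png

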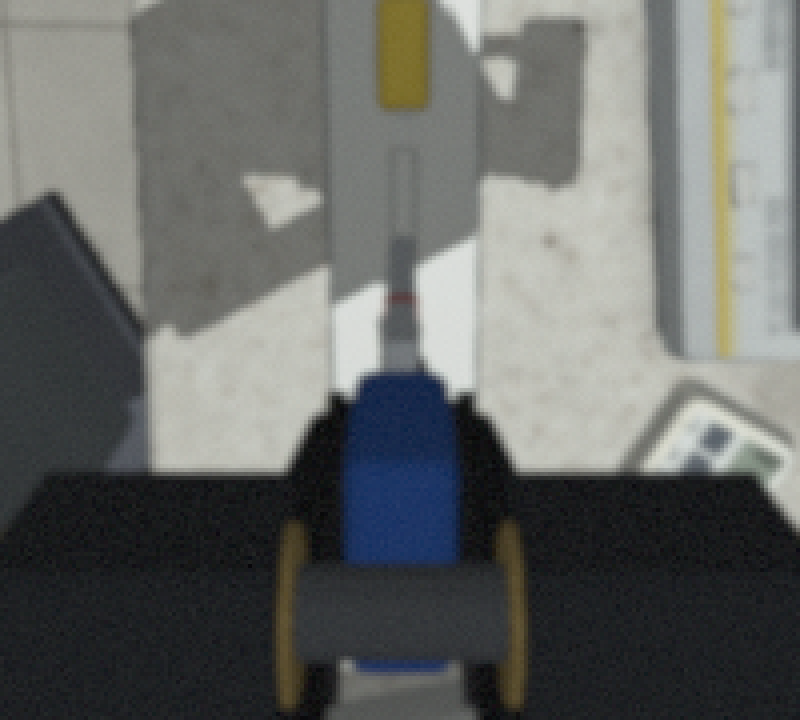

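{"fn": "drive_tool", "kwargs": {
  "commands": [
    {"dx": -8, "dy": -20, "dz": 0, "yaw": 1},
    {"dx": -14, "dy": -34, "dz": 0, "yaw": 2},
    {"dx": -15, "dy": -37, "dz": 0, "yaw": 2},
    {"dx": -15, "dy": -37, "dz": 0, "yaw": 2},
    {"dx": -15, "dy": -37, "dz": 0, "yaw": 2}
  ]
}}

```text
t: 12.58
eef_pos: [539.4, -66.5, 283.0]
tcp_rot: [-3.139, 0.0, 1.228]
ft_force: [1.4, 0.3, -0.2]
opening: 0.169
```

{"fn": "drive_tool", "kwargs": {
  "commands": [
    {"dx": -15, "dy": -37, "dz": 0, "yaw": 2},
    {"dx": -15, "dy": -37, "dz": 0, "yaw": 2},
    {"dx": -13, "dy": -30, "dz": 0, "yaw": 1},
    {"dx": -7, "dy": -17, "dz": 0, "yaw": 0},
    {"dx": -2.3, "dy": -7.8, "dz": 0, "yaw": 0}
  ]
}}

```text
t: 13.0
eef_pos: [487.1, -196.1, 283.3]
tcp_rot: [-3.139, -0.0, 1.31]
ft_force: [0.3, -0.2, -0.7]
opening: 0.166
```

{"fn": "drive_tool", "kwargs": {
  "commands": [
    {"dx": 0, "dy": 0, "dz": 0, "yaw": 0},
    {"dx": 0, "dy": 0, "dz": 0, "yaw": 0},
    {"dx": 0, "dy": 0, "dz": 0, "yaw": 0},
    {"dx": 0, "dy": 0, "dz": 0, "yaw": 0},
    {"dx": 0, "dy": 0, "dz": 0, "yaw": 0}
  ]
}}

```text
t: 13.42
eef_pos: [488.9, -193.1, 284.5]
tcp_rot: [-3.141, -0.0, 1.315]
ft_force: [-1.3, 0.1, -1.1]
opening: 0.167
```

```bash
python3 avg.py w14 6 185,100,335,240 5;python3 -c "
from h import *
s=env.state();print(s['opening'],s['ft_force'],np.degrees(s['tcp_rot']))"
```

```text
[ 488.89 -193.13  284.54] [ 488.58 -193.94  284.67] [-3.14 -0.    1.31]
0.1680793969122794 [-0.06428158 -0.07034057 -0.97590757] [1.79992233e+02 3.81943967e-05 7.52489540e+01]
```

View pics/w14_z.png

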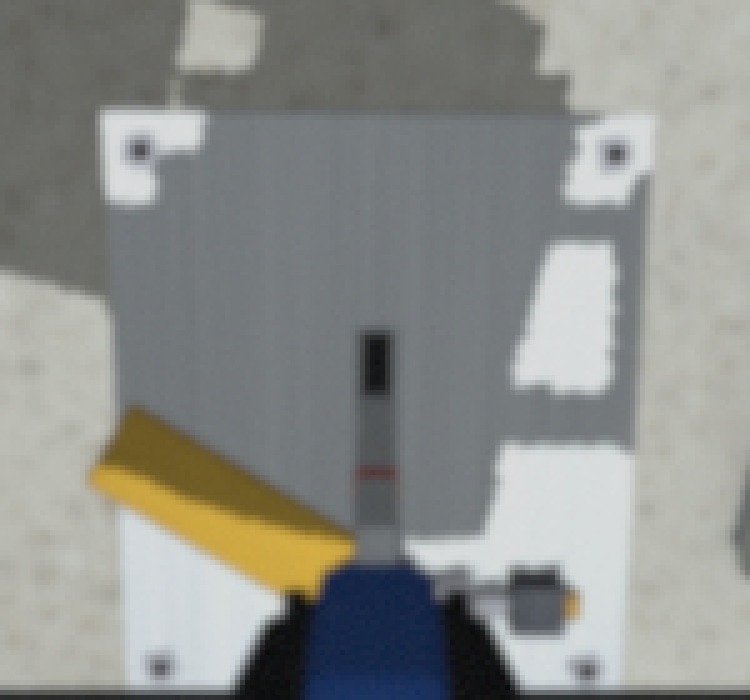

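```bash
python3 avg.py w15 6 185,100,335,240 5
python3 - <<'E'
from slot import *
np.set_printoptions(precision=2,suppress=True)
c,im,s=pickle.load(open("w15_avg.pkl","rb"));g=im.mean(2)
a,b=244,276;xs=np.arange(a,b)
def edges(r0,r1):
    v=g[r0:r1,a:b].mean(0);d=np.gradient(v);return v.round(0)
for r in [(168,171),(172,175),(175,178)]:
    v=g[r[0]:r[1],a:b].mean(0);lo=v.min();hi=np.median(np.r_[v[:6],v[-6:]]);x=cross(v,xs,(lo+hi)/2);print(r,x,np.mean(x))
print(g[184:192,a:b].mean(0).round(0)); 
red=im[:,:,0]-im[:,:,1];v=red[193:196,a:b].mean(0);print(v.round(0));x=cross(v,xs,(v.max()+np.median(v[:6]))/2);print("red",x,np.mean(x))
print(g[200:205,a:b].mean(0).round(0))
print(g[160:185,257:263].mean(1).round(0),np.arange(160,185)[[0]])
print("tip row/line row",red[188:200,257:263].mean(1).round(0))
# expected projections
for nm,P in {"slotctr":(487.86,-194.22,133)}.items(): print(nm,proj("wrist",P,c))
R=lambda o:np.array(s["eef_pos"])+o
t=np.array(s["eef_pos"]);y=s["tcp_rot"][2];u=np.array([np.cos(y),np.sin(y),0])
for nm,o in {"tipc":(0,-85.7),"linefront":(22,-25.7),"tipfront":(15,-85)}.items(): print(nm,proj("wrist",t+u*o[0]+np.array([0,0,o[1]]),c))
print(np.degrees(y))
T=onz("wrist",(260,165.9),133,c);print("slot end",T, (T-t)@u, "slot lateral", (T-t)@np.array([np.sin(y),-np.cos(y),0]))
E
```

```text
[ 488.58 -193.94  284.67] [ 488.49 -194.18  284.66] [3.14 0.   1.31]
(168, 171) [np.float64(257.0335538752363), np.float64(262.6457848837209)] 259.8396693794786
(172, 175) [np.float64(257.06200727713764), np.float64(262.6274766899767)] 259.8447419835571
(175, 178) [np.float64(256.98749093546047), np.float64(262.7014635603345)] 259.8444772478975
[121. 122. 122. 121. 120. 120. 120. 120. 120. 120. 119. 112. 101.  91.
  87.  85.  86.  85.  87.  94. 107. 117. 122. 123. 122. 121. 120. 121.
 122. 122. 121. 123.]
[-4. -5. -5. -4. -4. -4. -5. -5. -5. -3. -2.  3. 10. 15. 16. 16. 16. 17.
 16. 15.  9.  1. -4. -5. -4. -4. -5. -5. -4. -5. -5. -4.]
red [np.float64(255.42407407407407), np.float64(264.3584558823529)] 259.8912649782135
[ 82.  85.  87.  90.  93.  98. 103. 107. 111. 114. 113. 105.  94.  87.
  87.  85.  86.  86.  86.  90.  99. 113. 120. 121. 120. 120. 120. 121.
 121. 120. 121. 122.]
[121. 121. 121. 119. 112.  93.  66.  46.  40.  39.  40.  40.  40.  39.
  40.  41.  41.  45.  58.  75.  84.  87.  87.  87.  88.] [160]
tip row/line row [-3. -3. -3. -3.  0. 12. 22. 15.  2. -3. -3. -3.]
slotctr [259.84 184.02]
tipc [260.41 198.8 ]
linefront [260.56 193.67]
tipfront [260.43 184.46]
75.24895401455227
slot end [ 493.84 -172.24  133.  ] 22.324638206806135 slot lateral -0.4385022382530952
```

{"fn": "drive_tool", "kwargs": {
  "commands": [
    {"dx": 0, "dy": 0, "dz": -10, "yaw": 0},
    {"dx": 0, "dy": 0, "dz": -18, "yaw": 0},
    {"dx": 0, "dy": 0, "dz": -18, "yaw": 0},
    {"dx": 0, "dy": 0, "dz": -10, "yaw": 0},
    {"dx": 0, "dy": 0, "dz": 0, "yaw": 0}
  ]
}}

```text
t: 14.43
eef_pos: [487.7, -193.7, 226.3]
tcp_rot: [-3.138, -0.001, 1.313]
ft_force: [0.0, 0.2, -1.1]
opening: 0.163
```

{"fn": "drive_tool", "kwargs": {
  "commands": [
    {"dx": 0, "dy": 0, "dz": 0, "yaw": 0},
    {"dx": 0, "dy": 0, "dz": 0, "yaw": 0},
    {"dx": 0, "dy": 0, "dz": 0, "yaw": 0},
    {"dx": 0, "dy": 0, "dz": 0, "yaw": 0},
    {"dx": 0, "dy": 0, "dz": 0, "yaw": 0}
  ]
}}

```text
t: 14.85
eef_pos: [488.7, -194.2, 229.2]
tcp_rot: [3.141, 0.0, 1.313]
ft_force: [-0.7, 0.3, -0.7]
opening: 0.164
```

```bash
python3 avg.py w16 6 185,100,335,240 5
python3 - <<'E'
from slot import *
np.set_printoptions(precision=2,suppress=True)
c,im,s=pickle.load(open("w16_avg.pkl","rb"));g=im.mean(2)
a,b=244,276;xs=np.arange(a,b)
for r in range(158,204,3):
    v=g[r:r+3,a:b].mean(0);lo=np.median(v[14:17]);hi=np.median(np.r_[v[:6],v[-6:]]);x=cross(v,xs,(lo+hi)/2);print(r,lo,hi,np.round(x,2),np.mean(x))
red=im[:,:,0]-im[:,:,1];v=red[193:196,a:b].mean(0);x=cross(v,xs,(v.max()+np.median(v[:6]))/2);print("red",x,np.mean(x))
print(s["ft_force"],np.degrees(s["tcp_rot"]))
E
```

```text
[ 488.66 -194.21  229.19] [ 488.53 -194.12  228.72] [3.14 0.   1.31]
158 122.70370370370371 123.70370370370372 [248.95 250.75 254.06 256.3  258.75 262.88 263.44 264.5  271.33 274.46] 260.54181406997026
161 122.46296296296295 123.53703703703704 [248.92 254.25 255.93 258.76 263.41 271.77 273.47] 260.93072748479864
164 122.6111111111111 123.65740740740739 [248.53 251.08 253.32 256.22 258.74 265.57 271.45 273.26] 259.77119262780707
167 121.87037037037038 123.54629629629628 [248.91 250.68 253.48 256.44 258.63 263.49 265.31 266.06 271.77 273.36] 260.81262148206133
170 121.27777777777779 123.50925925925925 [253.71 256.65 258.46 265.62 271.92 272.18] 263.0905397552884
173 83.48148148148148 123.31481481481481 [255.62 263.91] 259.7627676286875
176 37.833333333333336 122.74074074074073 [256.   263.56] 259.78099619978286
179 79.62962962962963 123.05555555555554 [255.15 264.3 ] 259.7246044431573
182 86.5 122.64814814814814 [255.02 264.41] 259.7136698913672
185 86.94444444444444 122.77777777777777 [255.04 264.27] 259.65827028163096
188 86.03703703703705 122.67592592592592 [255.1  264.16] 259.6307703211588
191 81.68518518518518 122.53703703703704 [255.28 264.19] 259.732203081555
194 77.12962962962963 122.18518518518518 [255.15 264.39] 259.770804131977
197 86.31481481481482 122.27777777777777 [254.79 264.55] 259.67328520646777
200 86.0925925925926 121.7777777777778 [254.93 264.49] 259.70684717236117
203 92.64814814814815 121.75925925925925 [254.65 264.68] 259.6680336973479
red [np.float64(255.40441176470588), np.float64(264.3355263157895)] 259.86996904024767
[-0.71  0.32 -0.74] [179.94   0.01  75.24]
```

View pics/w16_z.png

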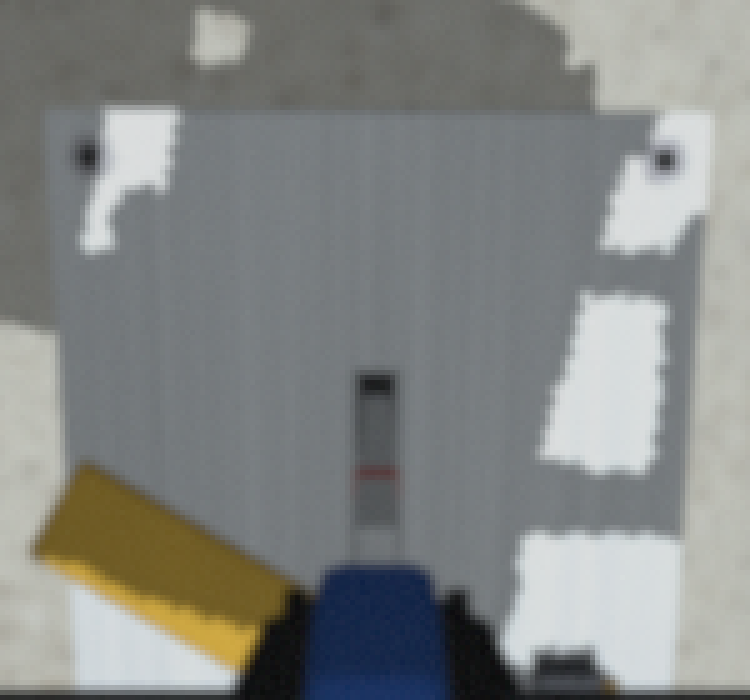

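{"fn": "drive_tool", "kwargs": {
  "commands": [
    {"dx": 0, "dy": 0, "dz": -2, "yaw": 0},
    {"dx": 0, "dy": 0, "dz": -3, "yaw": 0},
    {"dx": 0, "dy": 0, "dz": -3, "yaw": 0},
    {"dx": 0, "dy": 0, "dz": -3, "yaw": 0},
    {"dx": 0, "dy": 0, "dz": -2, "yaw": 0}
  ]
}}

```text
t: 15.57
eef_pos: [488.4, -194.1, 215.1]
tcp_rot: [-3.141, -0.0, 1.313]
ft_force: [-0.4, -0.4, -1.2]
opening: 0.166
```

{"fn": "drive_tool", "kwargs": {
  "commands": [
    {"dx": 0, "dy": 0, "dz": -1.5, "yaw": 0},
    {"dx": 0, "dy": 0, "dz": -1.5, "yaw": 0}
  ]
}}

```text
t: 15.73
eef_pos: [488.5, -194.1, 212.4]
tcp_rot: [-3.141, -0.0, 1.313]
ft_force: [0.2, 0.6, -1.3]
opening: 0.164
```

```bash
python3 avg.py w17 3 185,100,335,240 5; python3 -c "
from h import *
s=env.state();print(s['opening'],s['ft_force'],s['moment'],np.degrees(s['tcp_rot']))"
```

```text
[ 488.49 -194.14  212.41] [ 488.52 -194.12  212.59] [-3.14 -0.    1.31]
0.16498888724260613 [ 0.11223311 -0.51468883 -0.40129287] [ 0.00901491 -0.07739328 -0.00938879] [-1.79997023e+02 -6.81571056e-04  7.52356252e+01]
```

View pics/w17_z.png

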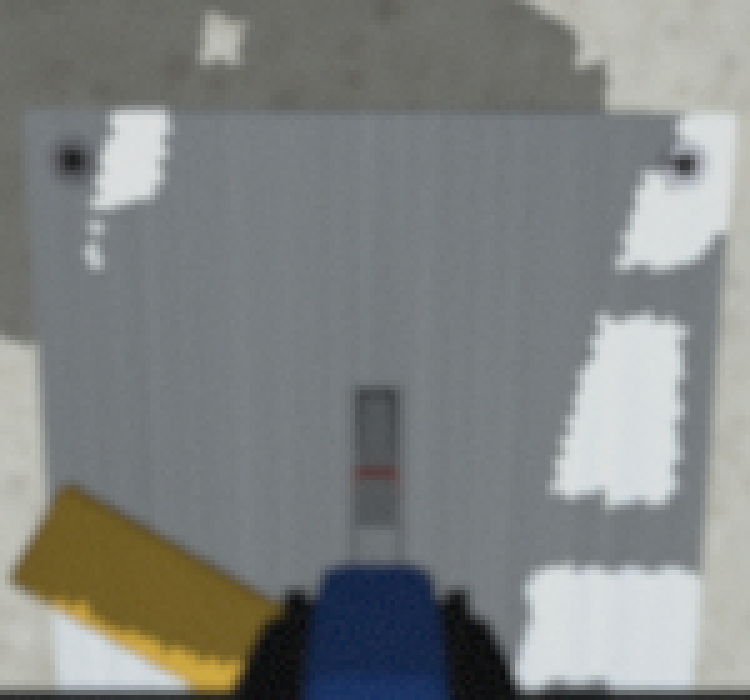

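{"fn": "drive_tool", "kwargs": {
  "commands": [
    {"dx": 0, "dy": 0, "dz": -3, "yaw": 0},
    {"dx": 0, "dy": 0, "dz": -3, "yaw": 0},
    {"dx": 0, "dy": 0, "dz": -3, "yaw": 0},
    {"dx": 0, "dy": 0, "dz": -3, "yaw": 0},
    {"dx": 0, "dy": 0, "dz": -3, "yaw": 0}
  ]
}}

```text
t: 16.3
eef_pos: [488.5, -194.1, 197.3]
tcp_rot: [-3.142, -0.0, 1.313]
ft_force: [0.6, 0.7, -1.0]
opening: 0.165
```

{"fn": "drive_tool", "kwargs": {
  "commands": [
    {"dx": 0, "dy": 0, "dz": -3, "yaw": 0},
    {"dx": 0, "dy": 0, "dz": -3, "yaw": 0},
    {"dx": 0, "dy": 0, "dz": -3, "yaw": 0},
    {"dx": 0, "dy": 0, "dz": -2, "yaw": 0},
    {"dx": 0, "dy": 0, "dz": 0, "yaw": 0}
  ]
}}

```text
t: 16.72
eef_pos: [488.4, -194.1, 186.2]
tcp_rot: [-3.141, -0.0, 1.313]
ft_force: [0.3, 0.6, -0.1]
opening: 0.163
```

```bash
python3 avg.py w18 4 185,100,335,240 5; python3 -c "
from h import *
s=env.state();print(s['opening'],s['ft_force'],s['moment'],np.degrees(s['tcp_rot']))"
```

```text
[ 488.38 -194.06  186.18] [ 488.6  -194.18  186.79] [-3.14 -0.    1.31]
0.16583481217126017 [-0.11492027 -0.6115176   0.39375995] [-0.03608038 -0.0669121   0.03466006] [1.79979860e+02 2.28748440e-03 7.52315115e+01]
```

View pics/w18_z.png

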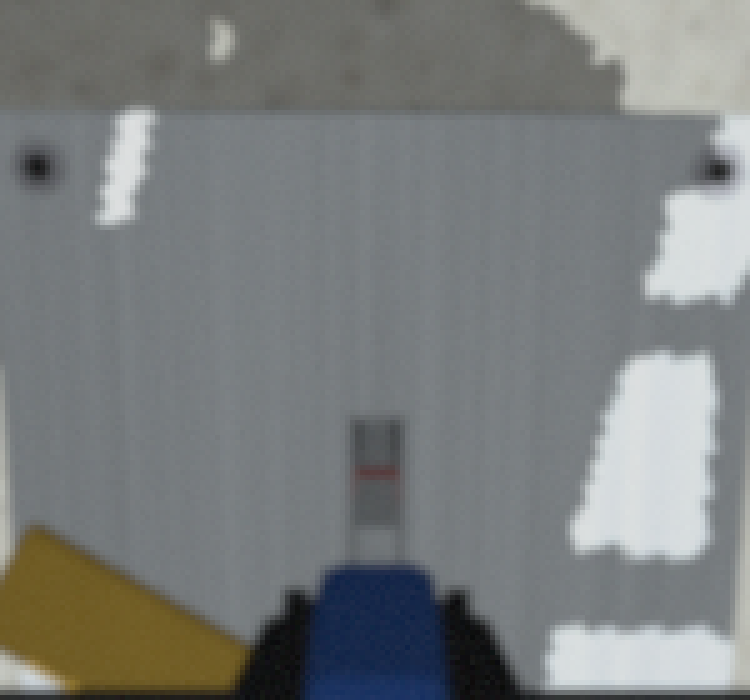

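{"fn": "drive_tool", "kwargs": {
  "commands": [
    {"dx": 0, "dy": 0, "dz": -3, "yaw": 0},
    {"dx": 0, "dy": 0, "dz": -3, "yaw": 0},
    {"dx": 0, "dy": 0, "dz": -3, "yaw": 0},
    {"dx": 0, "dy": 0, "dz": -3, "yaw": 0},
    {"dx": 0, "dy": 0, "dz": -3, "yaw": 0}
  ]
}}

```text
t: 17.33
eef_pos: [488.5, -194.1, 171.3]
tcp_rot: [-3.141, -0.0, 1.313]
ft_force: [-0.7, 0.2, -1.5]
opening: 0.164
```

{"fn": "drive_tool", "kwargs": {
  "commands": [
    {"dx": 0, "dy": 0, "dz": -3, "yaw": 0},
    {"dx": 0, "dy": 0, "dz": -3, "yaw": 0},
    {"dx": 0, "dy": 0, "dz": -2, "yaw": 0},
    {"dx": 0, "dy": 0, "dz": -1, "yaw": 0},
    {"dx": 0, "dy": 0, "dz": 0, "yaw": 0}
  ]
}}

```text
t: 17.75
eef_pos: [488.4, -194.1, 162.4]
tcp_rot: [-3.141, -0.0, 1.313]
ft_force: [0.1, -0.7, -0.5]
opening: 0.166
```

{"fn": "drive_tool", "kwargs": {
  "commands": [
    {"dx": 0, "dy": 0, "dz": 0, "yaw": 0},
    {"dx": 0, "dy": 0, "dz": 0, "yaw": 0},
    {"dx": 0, "dy": 0, "dz": 0, "yaw": 0}
  ]
}}

```text
t: 18.0
eef_pos: [488.6, -194.1, 162.8]
tcp_rot: [3.141, 0.0, 1.313]
ft_force: [-1.6, -0.0, -0.3]
opening: 0.168
```

```bash
python3 avg.py w19 6 220,170,300,230 10; python3 -c "
from h import *
import pickle
np.set_printoptions(precision=2,suppress=True)
s=env.state();print(s['opening'],s['ft_force'],s['moment'],np.degrees(s['tcp_rot']))
c,im,s=pickle.load(open('w19_avg.pkl','rb'))
g=im.mean(2);print(np.arange(180,206));print(g[180:206,257:263].mean(1).round(0));print((im[:,:,0]-im[:,:,1])[180:206,257:263].mean(1).round(0))
t=np.array(s['eef_pos']);y=s['tcp_rot'][2];u=np.array([np.cos(y),np.sin(y),0])
print(proj('wrist',t+u*22-[0,0,25.7],c),proj('wrist',np.r_[(np.array([487.86,-194.22,133])+23*u)],c))
r0=onz('wrist',(259.8,190),133,c);
for n in ['scene','side']: snap(n,n+'1.png')
"
```

```text
[ 488.57 -194.14  162.81] [ 488.5  -194.12  162.69] [3.14 0.   1.31]
0.16683692414736537 [ 0.02  0.1  -1.67] [-0.03 -0.12  0.02] [179.99   0.    75.24]
[180 181 182 183 184 185 186 187 188 189 190 191 192 193 194 195 196 197
 198 199 200 201 202 203 204 205]
[122. 122. 122. 122. 122. 121. 122. 121. 120. 115. 105.  94.  85.  74.
  70.  76.  84.  86.  86.  86.  85.  86.  86.  86.  91. 102.]
[-4. -4. -5. -5. -5. -5. -5. -5. -4. -5. -4. -4.  0. 13. 24. 15.  1. -3.
 -3. -3. -3. -3. -4. -4. -3. -4.]
[260.55 193.65] [259.69 191.33]
```

View pics/w19_z.png

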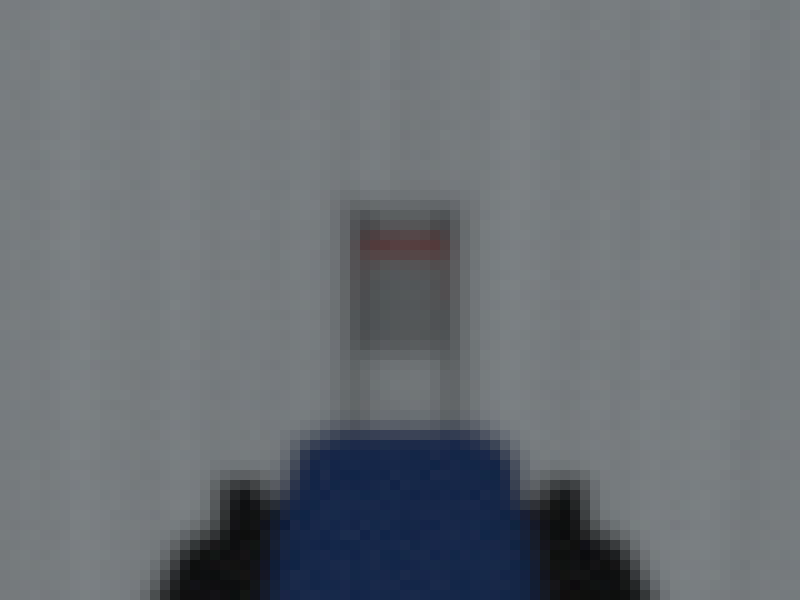

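{"fn": "drive_tool", "kwargs": {
  "commands": [
    {"dx": 0, "dy": 0, "dz": -1, "yaw": 0},
    {"dx": 0, "dy": 0, "dz": -1, "yaw": 0},
    {"dx": 0, "dy": 0, "dz": -1, "yaw": 0},
    {"dx": 0, "dy": 0, "dz": -1, "yaw": 0},
    {"dx": 0, "dy": 0, "dz": 0, "yaw": 0}
  ]
}}

```text
t: 18.82
eef_pos: [488.4, -194.1, 158.4]
tcp_rot: [-3.141, -0.0, 1.313]
ft_force: [0.2, 0.4, -0.7]
opening: 0.17
```

{"fn": "drive_tool", "kwargs": {
  "commands": [
    {"dx": 0, "dy": 0, "dz": 0, "yaw": 0},
    {"dx": 0, "dy": 0, "dz": 0, "yaw": 0},
    {"dx": 0, "dy": 0, "dz": 0, "yaw": 0}
  ]
}}

```text
t: 19.07
eef_pos: [488.5, -194.2, 158.7]
tcp_rot: [3.141, 0.0, 1.313]
ft_force: [-0.4, -0.3, -0.6]
opening: 0.166
```

```bash
python3 avg.py w20 6 220,170,300,230 10; python3 -c "
from h import *
import pickle
np.set_printoptions(precision=2,suppress=True)
s=env.state();print(s['opening'],s['ft_force'],s['moment'],np.degrees(s['tcp_rot']))
c,im,s=pickle.load(open('w20_avg.pkl','rb'))
g=im.mean(2);print(g[180:206,257:263].mean(1).round(0));print((im[:,:,0]-im[:,:,1])[180:206,257:263].mean(1).round(0))
o=[]
for n in ['scene','side']:
    a=np.mean([np.array(env.read_camera(n)).astype(float) for _ in range(4)],0);q=proj(n,(488,-194,133));print(n,q)
    x,y=map(int,q);o.append(cv2.resize(a[y-25:y+25,x-30:x+30,::-1].astype(np.uint8),None,fx=6,fy=6,interpolation=cv2.INTER_NEAREST))
    for z in (123,133,143): print(z,proj(n,(488,-194,z))-(x-30,y-25))
cv2.imwrite('pics/ss20.png',np.hstack(o))
"
```

```text
[ 488.53 -194.15  158.71] [ 488.53 -194.13  158.69] [3.14 0.   1.31]
0.1666508297905214 [-0.01  0.98 -0.93] [-0.03 -0.09 -0.04] [179.99  -0.    75.23]
[122. 122. 122. 122. 121. 122. 121. 121. 122. 121. 117. 110.  96.  79.
  70.  76.  84.  86.  86.  86.  86.  86.  86.  86.  90. 101.]
[-5. -5. -5. -5. -4. -4. -5. -4. -5. -5. -4. -4. -1. 11. 23. 14.  2. -3.
 -3. -4. -3. -4. -3. -3. -4. -4.]
scene [286.96 177.54]
123 [30.71 28.27]
133 [30.96 25.54]
143 [31.23 22.76]
side [277.25 167.16]
123 [30.03 28.33]
133 [30.25 25.16]
143 [30.47 21.96]
```

View pics/w20_z.png

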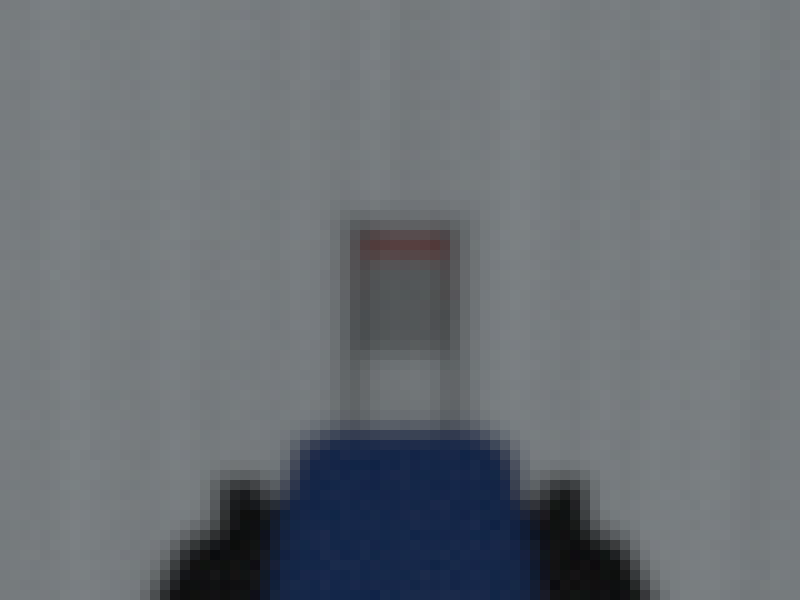

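View pics/ss20.png

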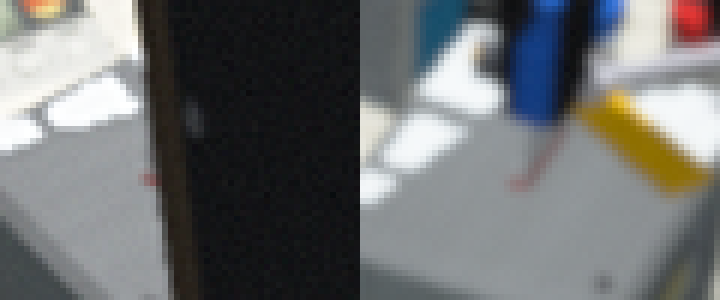

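Run:
```python
from slot import *
from scipy.optimize import least_squares
np.set_printoptions(precision=2,suppress=True)
def tool(s):
    t=np.array(s['eef_pos']);y=s['tcp_rot'][2];return t,np.array([np.cos(y),np.sin(y),0]),np.array([np.sin(y),-np.cos(y),0])
for tag in ["w14","w15","w16","w17","w18","w19","w20"]:
    c,im,s=pickle.load(open(tag+"_avg.pkl","rb"));g=im.mean(2);t,u,l=tool(s)
    p=g[:,257:263].mean(1)
    # shoulder
    v=p[199:213];sh=cross(v,np.arange(199,213),(np.median(p[198:203])+p[205:212].max())/2)
    r=(im[:,:,0]-im[:,:,1])[190:199,257:263].mean(1)+4; r=np.clip(r,0,None);ln=(r*np.arange(190,199)).sum()/r.sum()
    f=lambda q:[proj("wrist",t+u*q[0]-0.5*l+[0,0,q[1]],c)[1]-ln, proj("wrist",t+u*q[0]-0.5*l+[0,0,q[1]+25],c)[1]-sh[0]]
    q=least_squares(f,[22,-25.7]).x
    # slot edge
    e=None
    if tag in("w14","w15","w16"):
        k=p[150:180];lo=k.min();e=cross(k,np.arange(150,180),(122+lo)/2)[0]
        P=onz("wrist",(259.85,e),133,c);e=(e,(P-t)@u, P)
    print(tag,"shoulder",np.round(sh,2),"line",ln,"along,h",q,"linez",t[2]+q[1],e, f([22,-25.7]))
print(p[198:214])
```

```text
w14 shoulder [204.93 211.54] line 194.0599044468945 along,h [ 25.74 -11.21] linez 273.3236879617097 (np.float64(166.02285293033543), np.float64(22.224239281023806), array([ 493.89, -171.46,  133.  ])) [np.float64(-0.38083562317990527), np.float64(-1.3436160652457545)]
w15 shoulder [205.03 211.56] line 194.09251598345242 along,h [ 25.96 -10.28] linez 274.3901122941872 (np.float64(165.45852213314743), np.float64(22.868823435231903), array([ 493.8 , -171.67,  133.  ])) [np.float64(-0.4278345089863933), np.float64(-1.4621039065588093)]
w16 shoulder [205.   211.59] line 194.08762322015332 along,h [ 25.82 -10.85] linez 218.33779305135388 (np.float64(174.30310956117407), np.float64(22.96105016111186), array([ 494.02, -171.87,  133.  ])) [np.float64(-0.4084529414316762), np.float64(-1.4014153642374936)]
w17 shoulder [204.92 211.61] line 194.0495265841224 along,h [ 25.77 -11.19] linez 201.21783378348536 None [np.float64(-0.34932776461272397), np.float64(-1.3100350382554211)]
w18 shoulder [204.95 211.62] line 194.08315450643778 along,h [ 25.71 -11.21] linez 174.96417594918233 None [np.float64(-0.40716247276853323), np.float64(-1.3732048448169962)]
w19 shoulder [204.97 211.59] line 194.13537440059017 along,h [ 25.44 -12.  ] linez 150.8113068924914 None [np.float64(-0.4812246737260466), np.float64(-1.4040498678288316)]
w20 shoulder [204.96 211.58] line 194.2063182527301 along,h [ 25.07 -13.27] linez 145.4427434102022 None [np.float64(-0.50461345724392), np.float64(-1.3445413791528722)]
[ 85.81  85.77  85.8   85.83  85.91  86.1   90.31 101.49 112.18 116.
 116.31 115.45 114.72 110.    94.69  70.14]
```

Run:
```python
from slot import *
np.set_printoptions(precision=2,suppress=True)
c,im,s=pickle.load(open("w20_avg.pkl","rb"));t=np.array(s['eef_pos']);y=s['tcp_rot'][2];u=np.array([np.cos(y),np.sin(y),0])
pr=lambda a,h:proj("wrist",t+u*a+[0,0,h],c)[1]
print("handle bottom front",pr(17,-.7),"obs 211.6; +1mm along",pr(18,-.7),"+1mm h",pr(17,.3))
print("line",pr(22,-25.7),"obs 194.05",pr(23,-25.7),pr(22,-24.7))
print("slot end at 22.9:",pr(22.9,133-t[2]))
b=im[:,:,2]-im[:,:,0];print(b[206:236,257:263].mean(1).round(0)) 
print("handle top front",pr(17,39.3),pr(16,39.3))
```

```text
handle bottom front 210.6376627282532 obs 211.6; +1mm along 209.24197099773988 +1mm h 211.12469398835927
line 193.70222719016678 obs 194.05 192.4410166433787 194.05331340874375
slot end at 22.9: 192.56270386184462
[ 7.  7.  7.  7.  7.  8. 15. 27. 43. 51. 51. 50. 50. 51. 50. 50. 50. 52.
 51. 51. 50. 51. 50. 51. 52. 51. 53. 53. 55. 63.]
handle top front 235.3036918913095 237.0274786981409
```

{"fn": "drive_tool", "kwargs": {
  "commands": [
    {"dx": 0, "dy": 0, "dz": 0, "yaw": 0},
    {"dx": 0, "dy": 0, "dz": 0, "yaw": 0},
    {"dx": 0, "dy": 0, "dz": 0, "yaw": 0},
    {"dx": 0, "dy": 0, "dz": 0, "yaw": 0},
    {"dx": 0, "dy": 0, "dz": 0, "yaw": 0}
  ]
}}

```text
t: 20.18
eef_pos: [488.5, -194.1, 158.7]
tcp_rot: [3.142, 0.0, 1.313]
ft_force: [0.3, -0.5, -1.1]
opening: 0.167
```

```bash
python3 -c "
from h import *
np.set_printoptions(precision=2,suppress=True)
snap('side','side2.png');s=env.state();print(s['t'],s['eef_pos'],s['opening'],s['ft_force'],s['qvel'])"
```

```text
20.2333 [ 488.52 -194.16  158.65] 0.16946578423089226 [-0.77 -0.04 -1.17] [ 0.  0. -0.  0. -0. -0.]
```

View pics/side2.png

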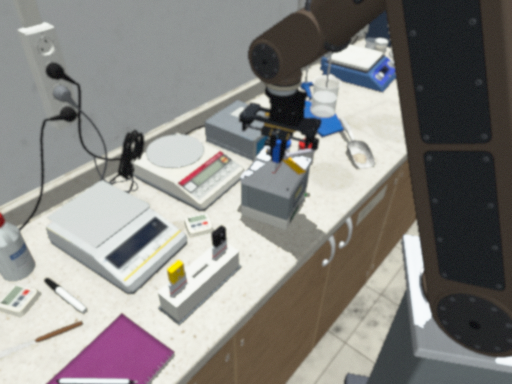

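```bash
python3 -c "
from h import *
print(env.job_done())"
```

```text
the job is handed in; nothing more can be done
None
```

The check is set up as asked and handed in at t ≈ 20 s, with the gripper still holding the blue paddle in the slot.

**What I did**
- **Shutter:** I swung the lever past the plunger with the fingers loosely round the knob, then backed off. The knob stayed put between the fingers, and later pictures showed the shutter still open and the slot clear.
- **Paddle:** I took the blue paddle from the middle of the rack, lined it up over the slot with the wrist camera (sideways offset about 0.1 mm), and lowered it in steps. The force never rose beyond the paddle's own weight plus sensor noise.

**Last checks**
- **Hold:** The fingertips stood still at z = 158.65 mm. The grip opening matched the 16 mm handle, and the force was about 1 N, which is the paddle's weight.
- **Depth:** This height puts the red line at about z = 133 mm, the top of the lid, and leaves the tip about 23 mm above the detector. It relies on the stated 8 mm rest height of the paddle in the rack.
- **Surroundings:** The last side picture showed the yellow and black paddles still in the rack and the timer in place. The jars were mostly hidden behind the gripper in that picture, but the arm never went near them.

**Disagreements**
- The picture check of the line's height is only good to about 1–2 mm. The wrist and side pictures agree with "level" within that.
- A finer check from the blade's shoulder put the line 12 mm or more too high. I set it aside because the edges are rounded and it solves poorly for height.
- The first scene and side camera heights were up to about 10 mm off the stated ones, because the two views lie close together.

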